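# Feel four lotion pumps and sort out the limp and the stiff one

## Robot

A 6-joint arm with a two-finger parallel gripper is mounted at the origin on the work surface. World frame = base frame: x ahead of the robot, y to its left, z up, the work surface at z = 0. Lengths are in m, angles in rad, forces in N, time in s.
With the tool pointing down it reaches from about 0.3 to 0.875 m from the base axis. Payload 6.4 kg.
Tool frame: the origin (TCP) lies at the very end of the fingers, on their centre line; the grasp point (between the pads) lies 19 mm behind it (ctrl.tcp_to_grasp is the distance from the TCP to the grasp point, in m); z points along the fingers, y is the direction in which the jaws open and shut (so a half turn about z gives the same grasp; the last joint's range is limited). The gripper opens to 85 mm and grips with 20 to 120 N. Pads are 22 mm wide; open, the fingers measure 114 mm over their backs; the gripper's body (76 mm by 85 mm) begins 54 mm behind the grasp point. The pads swing forward as they close: fully open they stand 13 mm farther back than shut.
Start: joints at [0.91, 0.181, 1.607, -0, 1.354, -0.206], TCP at [0.253, 0.517, 0.199] pointing down, gripper open.
Joint ranges: [-2.99, 2.99], [-0.89, 2.07], [0.3, 2.58], [-1.14, 4.28], [0, 2.63], [-3.12, 3.12]. Speed limits (rad/s): [2.57, 2.57, 3.01, 3.14, 3.14, 3.14].

## Interface

Orientations are given as a unit quaternion [w, x, y, z].
In Python, from bench import ctrl gives the robot as it stands. The module is installed in compiled form; this text tells all that it offers.
- The arm moves only by the tool drive_tool, never from a script. Its argument "deltas" is a list of rows, each an object with "slide": the shift along the tool's x, y, z as a fraction of full scale, a list of three; "delta_rot": the turn, a rotation vector about the tool's x, y, z as a fraction of full scale, a list of three; "hand": the opening, from 0 (shut) to 1 (fully open). In form: [{"slide": [tx, ty, tz], "delta_rot": [wx, wy, wz], "hand": hand}, ...]. A call has exactly 5 rows; each row shifts and turns the commanded pose from where the row before left it, along the tool's axes as they then stand; what a row does not reach is not made up. Full scale, the value 1, is 50 mm for a shift and 180 degrees for a turn. A row lasts 1/8 s, in which the tool goes at most 62.5 mm and 10.7 degrees, less where a joint would pass 70% of its speed; a pose out of reach is approached as far as the arm can. A call with a number of a shift or a turn outside -1 to 1 is refused whole. A call with a gripper value outside its range is refused whole. The fingers move at their own pace and stop on an object; the grip force is fixed at half the most. Time passes only in rows, so rows that do not move let the fingers close, or fill a call up. It gives the time, the measured TCP pose, the force and the opening at its end, in the units of the state.
- ctrl.get_obs(): the state, without advancing time (a new reading comes with each control period).
- ctrl.camera(name): name is "scene" or "top"; returns a dict with "frame" (384x512x3 uint8, red, green, blue), "mtx" (3x3 intrinsics, pixels), "dist" ([k1, k2, p1, p2, k3] as OpenCV has them; the pictures are not rectified), "R" (3x3) and "t" (3): a world point X has camera coordinates R X + t. Camera axes: x right, y down, z forward; pixel columns grow to the right and rows downward; lengths in m; the calibration is good to about 2 mm. A picture is of the moment at which its call begins. There is no depth.
- ctrl.hand_in(): hands the job in, once; it reports no verdict.
The state is a dict: "time_s": time; "q": joint angles; "dq": joint speeds; "joint_efforts": joint torques, N m; "eef_pos": TCP position; "eef_rot": TCP orientation; "wrist_force": force on the tool from outside, world axes, zero at the start; "torque": the same for the moment, N m; "opening": opening from 0.0 (shut) to 1.0 (fully open).
Only numpy, scipy, OpenCV 4.12 (cv2) and the standard library are available. Lean on these libraries where they do the work, as an engineer would, in place of code of your own. Each camera call takes 0.05 s, during which the arm holds its last target.

## Task

Four lotion bottles that look alike stand on the steel plate: press their pump heads well down to feel the springs, for one has gone limp, one has gone stiff with dried lotion, and two are sound. Stand the limp one upright in the empty middle compartment of the cardboard returns carton and the stiff one upright on the floor of the steel rinse tray, setting both down gently. Leave the two sound bottles and everything else where they stand, and knock nothing over.

Things in the scene. Friction and masses are not known exactly. Their poses are not given: they have to be found in the camera images.
- bottle_1: White plastic lotion bottle with grey pump, 138 mm tall, 175 to 305 g, on the steel plate (2 mm thick). Four look alike, numbered in no order; only the springs differ. Origin: centre of its underside, z up, x towards the spout. Body 54 mm in diameter to 70 mm up, shoulder to 87 mm, round screw collar 34 mm in diameter from 87 to 109 mm (good to grip); pump head above: see joint bottle_1_head.
- bottle_2: Another such bottle; same shape, size and frame as bottle_1.
- bottle_3: Another such bottle; same shape, size and frame as bottle_1.
- bottle_4: Another such bottle; same shape, size and frame as bottle_1.
- returns: Open cardboard returns carton fixed on one side of the plate (which side varies), 250 (its x) by 100 mm (its y), walls 60 mm high; origin: centre of its underside. Dividers at x = -40 and 40 mm. End compartments are full of medicine cartons up to 108 mm high, from 53 mm off the origin along x; the middle one, centred on the origin, is empty, about 76 by 92 mm inside, floor 4 to 5 mm up.
- rinse: Rinse tray: a shallow open stainless steel tray, fixed to the counter on the other side of the plate, 250 mm (its x) by 115 mm (its y), walls 25 mm high and 3 mm thick. Origin at the centre of its underside, floor 3 mm above it. A gallipot stands somewhere in it; there is room for a bottle on the roomier side of it along x.
- gallipot: Small round steel cup, 48 mm across its rim, 45 mm tall, standing in the rinse tray. Origin at the centre of its underside. Must stay put.
- carton_1: Medicine carton standing on end, 40 (its x) by 45 (its y) by 125 mm tall, among the bottles. Origin at the centre of its underside. Must stay put.
- carton_2: Brown medicine carton standing on end, 36 (its x) by 60 (its y) by 115 mm tall, among the bottles. Origin at the centre of its underside. Must stay put.
- carton_3: Medicine carton standing on end, 32 (its x) by 46 (its y) by 120 mm tall, between two of the bottles. Origin at the centre of its underside. Must stay put.
- jar: Amber glass jar with a cap, 54 mm in diameter, 80 mm tall, standing among the bottles. Origin at the centre of its underside. Must stay put.
- mortar: White ceramic mortar bowl, 76 mm across, 55 mm tall, at the back of the plate. Origin at the centre of its underside. Must stay put.
- flat_carton: Medicine carton lying flat, 55 (its x) by 115 (its y) by 24 mm tall, at the back of the plate. Origin at the centre of its underside. Must stay put.
- spatula: Steel spatula, 165 mm long, lying at the robot's edge of the plate. Must stay put.
- bottle_1_head (a joint): How far this bottle's sprung pump head is pressed: 0 = up, 0.014 m = at its stop. Head 28 mm in diameter, 124 to 138 mm above the bottle's origin when up, flat top. Spout 9 mm thick, 131 mm up, reaches 44 mm from the axis along the bottle's +x: close the fingers across it, not on it. Force grows evenly from 0 to its value at the stop: limp 3 N, sound 9 N, stiff 20 N.
- bottle_2_head (a joint): How far the sprung pump head of bottle_2 is pressed: 0 = up, 0.014 m = at its stop. Same make as bottle_1_head. Let go, a limp head rests 0.03 mm lower and a stiff one 0.03 mm higher than a sound one: far too little for this reading or the eye to show.
- bottle_3_head (a joint): How far the sprung pump head of bottle_3 is pressed: 0 = up, 0.014 m = at its stop. Same make as bottle_1_head.
- bottle_4_head (a joint): How far the sprung pump head of bottle_4 is pressed: 0 = up, 0.014 m = at its stop. Same make as bottle_1_head.
There are look-alikes about, which are no part of the job. Leave any turquoise or yellow look-alike of the bottle_2 alone.

How it is judged:
By the outcome, as a careful person would: the job done as asked, in the order asked, and still so for the second after the job is handed in, with the robot touching nothing.
It also fails if it takes over 72 s, if anything falls off the work surface, if the arm or the gripper's body presses on something with over 40 N, if the wrist force passes 120 N, or if a joint passes its speed limit or range.

## Working session

There is one attempt and no reset: what is moved stays moved. The work goes in short steps, Python scripts to look and compute and a tool call to move; the robot and the scene stay as the last step left them, time stands still between calls to the robot, and variables do not carry over. Pictures are saved under pics/ and viewed, and the job is handed in when it is done.

Besides the shell and the picture viewer there is one more tool, called after "Emit:" in YAML: its name, and indented under it one key for each argument. drive_tool: Moves the arm, as the interface text tells. Its arguments: {"type":"object","properties":{"deltas":{"type":"array","items":{"type":"object","properties":{"slide":{"type":"array","items":{"type":"number"}},"delta_rot":{"type":"array","items":{"type":"number"}},"hand":{"type":"number"}}}}},"required":["deltas"]}

```bash
mkdir -p pics; python3 - <<'E'
from bench import ctrl
import cv2,numpy as np
print(ctrl.get_obs(), ctrl.tcp_to_grasp)
for n in("scene","top"):
    c=ctrl.camera(n); np.savez(f"pics/{n}0.npz",**c); cv2.imwrite(f"pics/{n}0.png",cv2.resize(c["frame"][...,::-1],(800,600),interpolation=cv2.INTER_CUBIC))
    print(n,c["mtx"],c["dist"],c["R"],c["t"],-c["R"].T@c["t"])
E
```

```text
{'time_s': 0.0, 'q': array([ 9.09703438e-01,  1.81518019e-01,  1.60799505e+00, -2.69378401e-05,
        1.35382361e+00, -2.06316129e-01]), 'dq': array([-0.00051713, -0.00223231,  0.00077819, -0.00033681, -0.00055462,
       -0.00065151]), 'joint_efforts': array([ 6.25713219e-04, -4.44860923e+01, -3.51343167e+01, -1.81563837e-04,
        8.99106759e-03,  3.95445443e-05]), 'eef_pos': array([0.25219473, 0.51606502, 0.19800342]), 'eef_rot': array([-3.54517999e-04,  2.25430981e-01,  9.74258750e-01, -7.96805243e-04]), 'wrist_force': array([ 0.84890787, -0.50526712,  0.19942902]), 'torque': array([-0.0199776 , -0.02408369, -0.03323977]), 'opening': 0.9981441958053613} 0.0187
scene [[405.89471767   0.         260.21082077]
 [  0.         405.89471767 195.55794809]
 [  0.           0.           1.        ]] [-0.06845229  0.          0.          0.          0.        ] [[-0.15894953  0.98724469 -0.00910884]
 [ 0.68658212  0.10390258 -0.71958964]
 [-0.70946462 -0.1206324  -0.69433982]] [ 0.08470856 -0.27927569  1.59319096] [1.3355227  0.13757983 0.90602363]
top [[420.6513134    0.         260.80484883]
 [  0.         420.6513134  193.4193546 ]
 [  0.           0.           1.        ]] [-0.14906839  0.          0.          0.          0.        ] [[ 4.37365856e-05 -9.99982673e-01  5.88660590e-03]
 [-9.86539605e-01 -1.00573961e-03 -1.63519408e-01]
 [ 1.63522495e-01 -5.80021808e-03 -9.86522555e-01]] [-0.00616417  0.5165983   1.19790876] [0.31375993 0.00130363 1.26627414]
```

View pics/scene0.png

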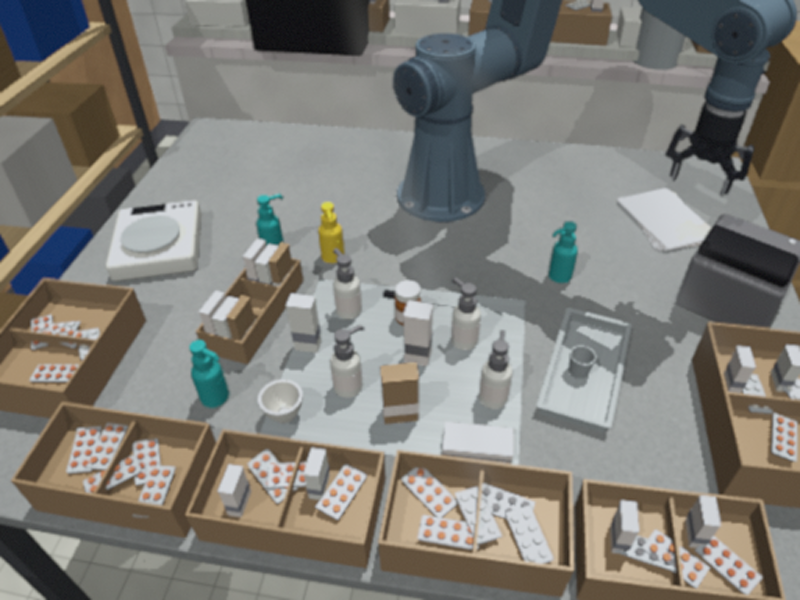

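View pics/top0.png

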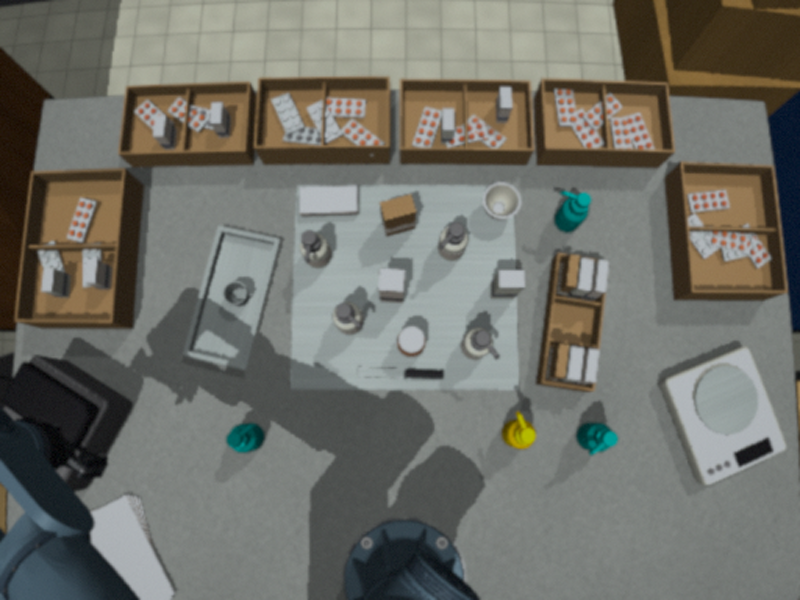

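The candidates in the top view (800x600 px) are the white and grey bottles at (315,248), (453,238), (347,316) and (478,341). The look-alikes are teal at (573,210), (597,437) and (245,437), and yellow at (520,432). By the description, the four white ones are mine. The returns carton is at (575,320) on the right and the rinse tray at (235,297) on the left. I'll check the choice in a close crop.

```bash
cat > h.py <<'E'
import numpy as np,cv2
def load(n,k=0): return dict(np.load(f"pics/{n}{k}.npz"))
def ray(c,u,v):
    p=cv2.undistortPoints(np.array([[[u,v]]],float),c["mtx"],c["dist"])[0,0]
    return -c["R"].T@c["t"], c["R"].T@np.array([p[0],p[1],1.])
def onz(c,u,v,z):
    o,d=ray(c,u,v); return o+d*(z-o[2])/d[2]
def proj(c,X):
    r,_=cv2.Rodrigues(c["R"]); return cv2.projectPoints(np.array(X,float).reshape(-1,3),r,c["t"],c["mtx"],c["dist"])[0][:,0]
def tri(c1,p1,c2,p2):
    o1,d1=ray(c1,*p1);o2,d2=ray(c2,*p2)
    A=np.stack([d1,-d2],1);s=np.linalg.lstsq(A,o2-o1,rcond=None)[0]
    a=o1+d1*s[0];b=o2+d2*s[1];return (a+b)/2,np.linalg.norm(a-b)
def crop(c,x0,y0,x1,y1,f,name):
    im=cv2.resize(c["frame"][y0:y1,x0:x1,::-1],None,fx=f,fy=f,interpolation=cv2.INTER_CUBIC)
    for x in range((x0//20+1)*20,x1,20): cv2.putText(im,str(x),((x-x0)*f,10),0,.35,(0,0,255),1);cv2.line(im,((x-x0)*f,12),((x-x0)*f,18),(0,0,255))
    for y in range((y0//20+1)*20,y1,20): cv2.putText(im,str(y),(0,(y-y0)*f),0,.35,(0,0,255),1)
    cv2.imwrite(f"pics/{name}.png",im)
E
python3 - <<'E'
from h import *
crop(load("top"),180,110,340,250,5,"topc"); crop(load("top"),110,130,190,245,5,"tray");crop(load("scene"),180,150,340,280,5,"scenec")
E
```

```text
(no output)
```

View pics/topc.png

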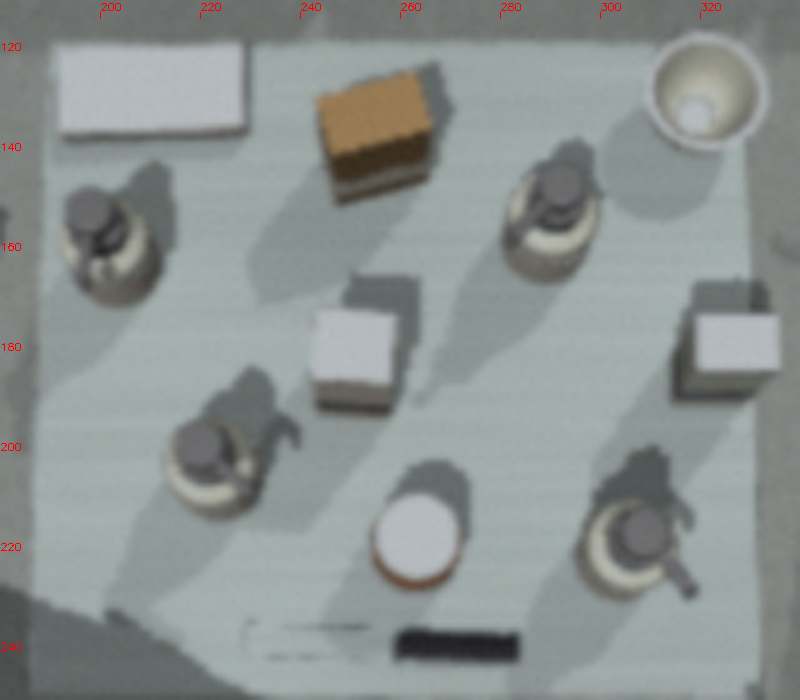

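View pics/scenec.png

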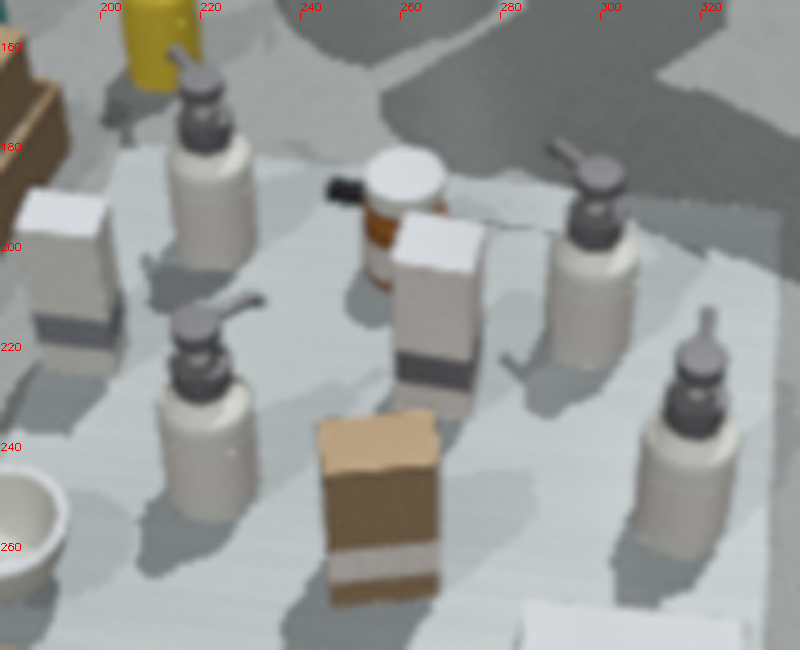

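View pics/tray.png

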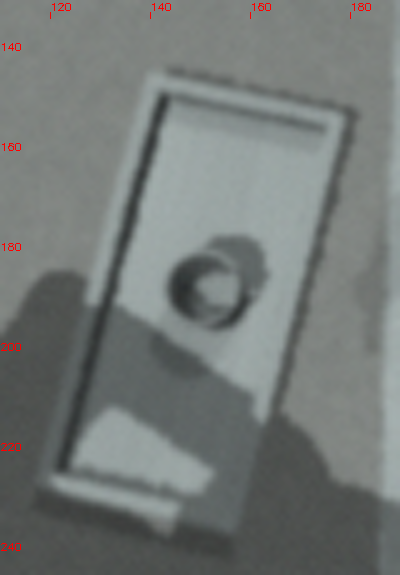

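The crop confirms four white and grey bottles: top view A (198,152), B (292,147), C (221,199) and D (309,216). The spouts differ in direction. Next I'll triangulate.

```bash
python3 - <<'E'
from h import *
t=load("top");s=load("scene")
H={'A':((198,151.6),(320.4,221),(200,165),(321.6,213)),'B':((292.4,147),(219.4,214.4),(282.6,157.6),(231,210)),'C':((220.6,198.6),(299.8,184.4),(229,207.4),(291.4,179.4)),'D':((309,216),(220.2,166),(318,228.6),(215.4,160.4))}
for k,(a,b,c,d) in H.items():
    h,e=tri(t,a,s,b); hz=onz(t,*a,.139); sz=onz(s,*b,.139); tz=onz(t,*c,.135);ts=onz(s,*d,.135)
    print(k,h.round(4),round(e,4),hz.round(4)[:2],sz.round(4)[:2],"tip",tz.round(4)[:2],ts.round(4)[:2],"ang",np.degrees(np.arctan2(*(tz-hz)[[1,0]])),np.degrees(np.arctan2(*(ts-sz)[[1,0]])),np.linalg.norm((tz-hz)[:2]))
g=onz(t,110+201/5-0,130+288/5,.045) # rim guess
print("gal",onz(t,110+208/5,130+290/5,.045))
print("tray",[onz(t,110+x/5,130+y/5,.025).round(3)[:2] for x,y in[(150,72),(355,112),(235,555),(40,490)]])
crop(t,335,150,395,255,5,"ret"); crop(s,120,140,200,240,6,"rets"); crop(s,340,190,410,285,6,"trays")
E
```

```text
A [0.6187 0.1703 0.1361] 0.0021 [0.618  0.1688] [0.6212 0.1713] tip [0.5808 0.1628] [0.5886 0.173 ] ang -170.76920878647525 176.93118836081393 0.03771216257729271
B [ 0.6326 -0.0923  0.1336] 0.0024 [ 0.6313 -0.093 ] [ 0.6374 -0.0895] tip [ 0.6019 -0.0657] [ 0.6135 -0.064 ] ang 137.11535831528738 133.12028317890883 0.040121830924279796
C [0.4867 0.1054 0.1351] 0.0025 [0.4863 0.1038] [0.4908 0.1068] tip [0.4627 0.0809] [0.4689 0.081 ] ang -135.83985708841965 -130.41921661428245 0.03276943244302943
D [ 0.4393 -0.1352  0.1337] 0.0019 [ 0.4389 -0.1355] [ 0.4454 -0.1324] tip [ 0.4051 -0.1598] [ 0.4172 -0.1542] ang -144.23988370164543 -142.29026933611493 0.04167880725749498
gal [0.53220694 0.31904593 0.045     ]
tray [array([0.673, 0.367]), array([0.646, 0.238]), array([0.376, 0.302]), array([0.414, 0.423])]
```

View pics/ret.png

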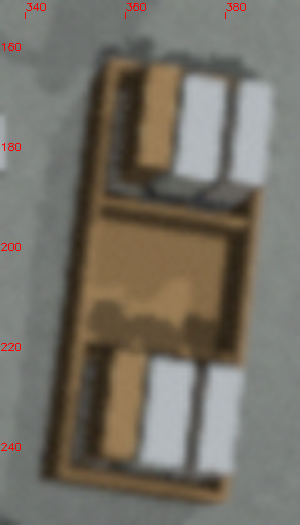

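View pics/rets.png

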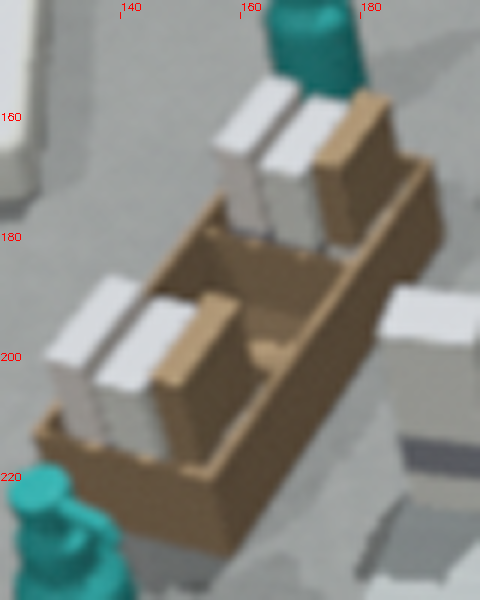

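View pics/trays.png

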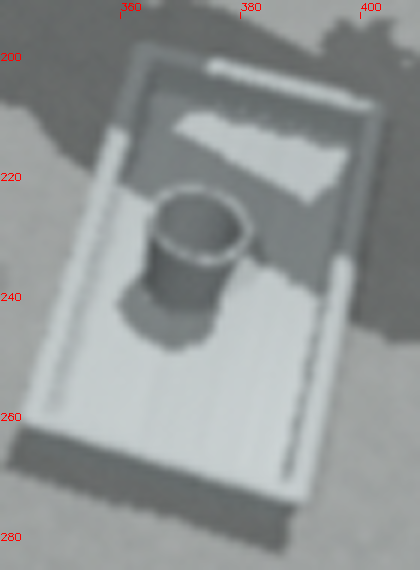

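```bash
python3 - <<'E'
from h import *
t=load("top");s=load("scene")
def rep(n,c,P,z):
    Q=np.array([onz(c,*p,z)[:2] for p in P]);print(n,Q.round(4).tolist(),"ctr",Q.mean(0).round(4),"sides",[round(float(np.linalg.norm(Q[i]-Q[(i+1)%4])),4) for i in range(4)],"ang",[round(float(np.degrees(np.arctan2(*(Q[(i+1)%4]-Q[i])[::-1]))),1) for i in range(4)])
rep("tray s",s,[(340+x/6,190+y/6) for x,y in[(138,42),(382,102),(303,502),(22,422)]],.025)
rep("tray t",t,[(110+x/5,130+y/5) for x,y in[(150,70),(357,113),(240,530),(50,482)]],.025)
rep("ret t",t,[(335+x/5,150+y/5) for x,y in[(107,60),(268,78),(232,500),(55,475)]],.06)
rep("ret s",s,[(120+x/6,140+y/6) for x,y in[(215,195),(435,160),(210,478),(35,437)]],.06)
print("gal s",onz(s,340+200/6,190+225/6,.045),"t",onz(t,110+208/5,130+290/5,.045))
print("mid dividers t",[onz(t,335+x/5,150+y/5,.06)[:2].round(4) for x,y in[(100,210),(248,220),(82,345),(240,360)]])
# obstacles
print("c1? (330,178)",onz(t,327,178.2,.12+.002),"brown",onz(t,255,131.5,.117),"white mid",onz(t,251,179,.124),"jar",onz(t,263.5,217,.082))
# verification overlay: bottle circles
th=np.linspace(0,2*np.pi,60)
for n,c,b in(("top",t,(180,110,340,250)),("scene",s,(180,150,340,280))):
    x0,y0,x1,y1=b;im=cv2.resize(c["frame"][y0:y1,x0:x1,::-1],None,fx=5,fy=5,interpolation=cv2.INTER_CUBIC)
    for x,y in[(.6195,.170),(.634,-.0915),(.4885,.1053),(.442,-.134)]:
        for r,z in((.014,.14),(.027,.072),(.027,.002)):
            q=(proj(c,np.stack([x+r*np.cos(th),y+r*np.sin(th),0*th+z],1))-[x0,y0]+.5)*5
            cv2.polylines(im,[q.astype(np.int32)],True,(0,0,255),1)
    cv2.imwrite(f"pics/ov_{n}.png",im)
E
```

```text
tray s [[0.3937, 0.3025], [0.4195, 0.4251], [0.6751, 0.3687], [0.6492, 0.2461]] ctr [0.5344 0.3356] sides [0.1253, 0.2618, 0.1253, 0.2616] ang [78.2, -12.4, -101.9, 167.6]
tray t [[0.674, 0.3675], [0.6458, 0.2368], [0.3911, 0.2992], [0.4188, 0.4166]] ctr [0.5324 0.33  ] sides [0.1337, 0.2622, 0.1206, 0.2599] ang [-102.2, 166.2, 76.7, -10.9]
ret t [[0.6087, -0.29], [0.5984, -0.3878], [0.3482, -0.3545], [0.3636, -0.2508]] ctr [ 0.4797 -0.3208] sides [0.0983, 0.2524, 0.1048, 0.2482] ang [-96.0, 172.4, 81.6, -9.1]
ret s [[0.4158, -0.3585], [0.3703, -0.249], [0.6136, -0.2902], [0.601, -0.3844]] ctr [ 0.5002 -0.3205] sides [0.1186, 0.2468, 0.0951, 0.187] ang [112.6, -9.6, -97.6, 172.0]
gal s [0.53637755 0.32528737 0.045     ] t [0.53220694 0.31904593 0.045     ]
mid dividers t [array([ 0.5182, -0.2822]), array([ 0.5123, -0.371 ]), array([ 0.4387, -0.2688]), array([ 0.4295, -0.3625])]
c1? (330,178) [ 0.54662417 -0.18995508  0.122     ] brown [0.68299826 0.01108713 0.117     ] white mid [0.54353831 0.02173604 0.124     ] jar [ 0.44244987 -0.01328683  0.082     ]
```

View pics/ov_top.png

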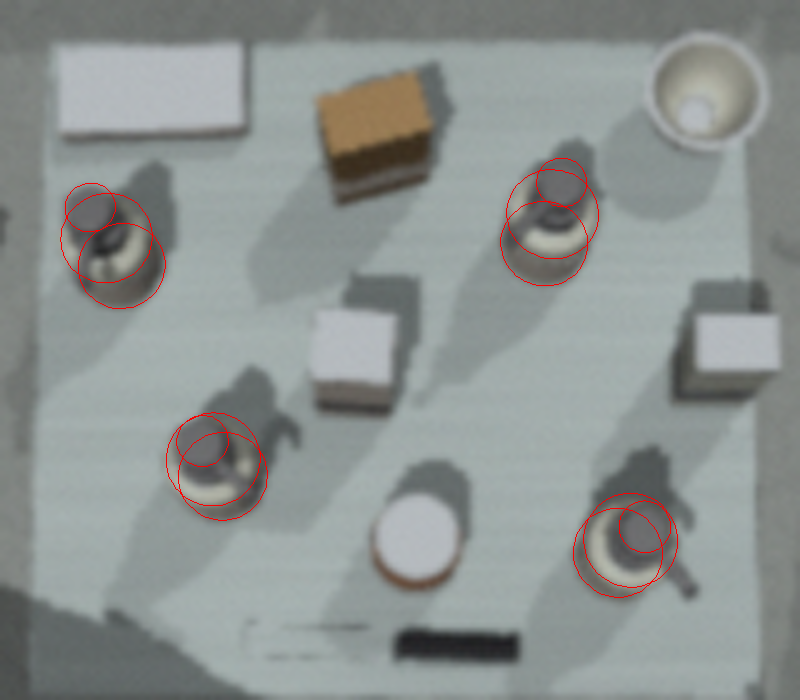

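View pics/ov_scene.png

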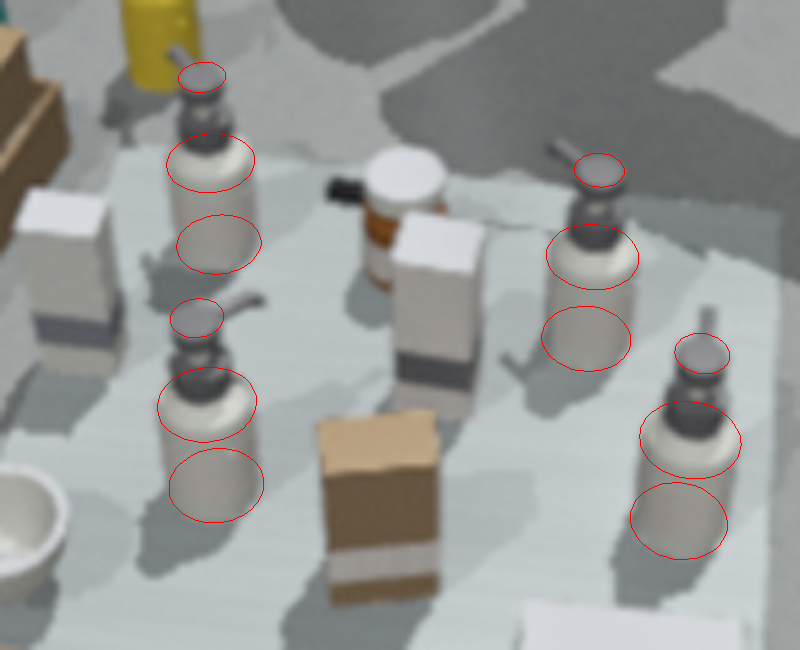

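The overlay rings fit all four bottles within about 2 mm: A (.6195,.170), B (.634,-.0915), C (.4885,.105), D (.442,-.134). I'll press in the order A, C, D, B, starting with a move to above A.

```bash
cat > go.py <<'E'
import sys,numpy as np
from bench import ctrl
from scipy.spatial.transform import Rotation as Ro
o=ctrl.get_obs(); q=o["eef_rot"]; R=Ro.from_quat([q[1],q[2],q[3],q[0]]).as_matrix()
print("t",round(o["time_s"],2),"pos",o["eef_pos"].round(4),"phi",round(float(np.degrees(np.arctan2(R[1,0],R[0,0]))),2),"tz",R[:,2].round(3),"F",o["wrist_force"].round(2),"T",o["torque"].round(2),"op",round(o["opening"],3),"q6",round(o["q"][5],2))
if len(sys.argv)>1:
    t=np.array(list(map(float,sys.argv[1:4])))
    print("total slide (units of 50mm):",(R.T@(t-o["eef_pos"])/.05).round(3))
E
python3 go.py .6195 .170 .17; python3 - <<'E'
import numpy as np
a=np.radians(154);x=np.array([np.cos(a),np.sin(a)]);y=np.array([np.sin(a),-np.cos(a)])
P=dict(A=(.6195,.170),C=(.4885,.105),D=(.442,-.134),B=(.634,-.0915))
k=list(P)
for i,j in zip(k,k[1:]):
    d=np.subtract(P[j],P[i])/.05;print(i,j,round(d@x,2),round(d@y,2))
E
```

```text
t 0.1 pos [0.2522 0.5161 0.1981] phi 153.94 tz [-0.001 -0.001 -1.   ] F [-0.35 -0.62  0.31] T [ 0.02 -0.02  0.03] op 0.997 q6 -0.21
total slide (units of 50mm): [-9.64  -2.991  0.564]
A C 1.78 -2.32
C D -1.26 -4.7
D B -3.08 2.45
```

Emit:
drive_tool:
  deltas:
    - {"slide":[-0.96,-0.3,0],"delta_rot":[0,0,0],"hand":0}
    - {"slide":[-0.96,-0.3,0],"delta_rot":[0,0,0],"hand":0}
    - {"slide":[-0.96,-0.3,0],"delta_rot":[0,0,0],"hand":0}
    - {"slide":[-0.96,-0.3,0],"delta_rot":[0,0,0],"hand":0}
    - {"slide":[-0.96,-0.3,0],"delta_rot":[0,0,0],"hand":0}

```text
time_s: 0.72
eef_pos: [0.436, 0.3424, 0.1985]
eef_rot: [-0.0, 0.225, 0.974, -0.0]
wrist_force: [0.3, 0.3, -0.4]
opening: 0.001
```

Emit:
drive_tool:
  deltas:
    - {"slide":[-0.96,-0.3,0],"delta_rot":[0,0,0],"hand":0}
    - {"slide":[-0.96,-0.3,0],"delta_rot":[0,0,0],"hand":0}
    - {"slide":[-0.96,-0.3,0.1],"delta_rot":[0,0,0],"hand":0}
    - {"slide":[-0.96,-0.3,0.2],"delta_rot":[0,0,0],"hand":0}
    - {"slide":[-0.96,-0.3,0.2],"delta_rot":[0,0,0],"hand":0}

```text
time_s: 1.35
eef_pos: [0.6187, 0.1697, 0.1732]
eef_rot: [-0.0, 0.225, 0.974, -0.0]
wrist_force: [0.2, -0.3, -0.0]
opening: 0.001
```

```bash
python3 go.py .6195 .170 .13
```

```text
t 1.35 pos [0.6187 0.1697 0.1732] phi 153.94 tz [-0.001  0.    -1.   ] F [ 0.24 -0.31 -0.05] T [ 0.04 -0.02 -0.06] op 0.001 q6 -1.03
total slide (units of 50mm): [-0.012  0.013  0.864]
```

Emit:
drive_tool:
  deltas:
    - {"slide":[-0.01,0.01,0.4],"delta_rot":[0,0,0],"hand":0}
    - {"slide":[0,0,0.24],"delta_rot":[0,0,0],"hand":0}
    - {"slide":[0,0,0.12],"delta_rot":[0,0,0],"hand":0}
    - {"slide":[0,0,0.12],"delta_rot":[0,0,0],"hand":0}
    - {"slide":[0,0,0],"delta_rot":[0,0,0],"hand":0}

```text
time_s: 1.98
eef_pos: [0.6181, 0.1719, 0.1299]
eef_rot: [-0.0, 0.225, 0.974, -0.0]
wrist_force: [-0.4, -0.5, 0.4]
opening: -0.001
```

```bash
python3 go.py
```

```text
t 1.98 pos [0.6181 0.1719 0.1299] phi 154.0 tz [-0.  0. -1.] F [-0.41 -0.46  0.37] T [-0.02 -0.06 -0.02] op -0.001 q6 -1.03
```

Emit:
drive_tool:
  deltas:
    - {"slide":[0,0,0.05],"delta_rot":[0,0,0],"hand":0}
    - {"slide":[0,0,0],"delta_rot":[0,0,0],"hand":0}
    - {"slide":[0,0,0],"delta_rot":[0,0,0],"hand":0}
    - {"slide":[0,0,0],"delta_rot":[0,0,0],"hand":0}
    - {"slide":[0,0,0],"delta_rot":[0,0,0],"hand":0}

```text
time_s: 2.6
eef_pos: [0.6186, 0.1711, 0.1274]
eef_rot: [0.0, 0.225, 0.974, 0.0]
wrist_force: [0.2, -0.1, 0.7]
opening: -0.0
```

```bash
python3 - <<'E'
from h import *
from bench import ctrl
for n in("scene","top"):
    c=ctrl.camera(n);np.savez(f"pics/{n}1.npz",**c)
    b=(290,180,350,280) if n=="scene" else (170,110,270,220)
    crop(c,*b,6,n+"1")
E
python3 go.py
```

```text
t 2.7 pos [0.6186 0.1712 0.1274] phi 153.94 tz [ 0.  0. -1.] F [-0.43  0.06 -0.78] T [ 0.05  0.   -0.  ] op -0.002 q6 -1.03
```

View pics/scene1.png

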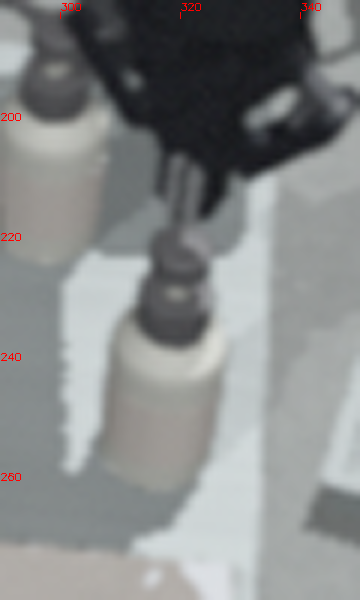

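View pics/top1.png

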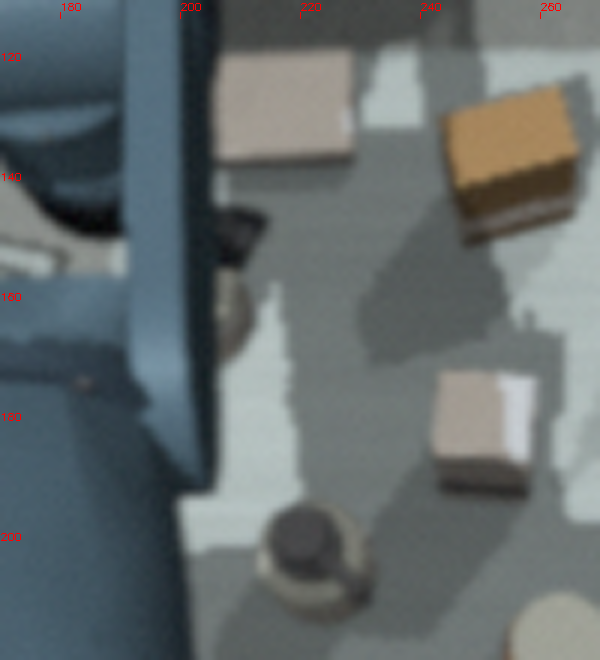

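```bash
python3 - <<'E'
from h import *
s=load("scene",1)
for z in(.1274,.14,.16): print(z,proj(s,[.6186,.1712,z]))
im=cv2.resize(s["frame"][190:245,300:345,::-1],None,fx=12,fy=12,interpolation=cv2.INTER_LANCZOS4)
im=np.clip(im.astype(float)*1.8,0,255).astype(np.uint8);cv2.imwrite("pics/s1z.png",im)
E
```

```text
0.1274 [[319.9991592 223.2958147]]
0.14 [[320.46192175 219.98684812]]
0.16 [[321.21161045 214.61718576]]
```

View pics/s1z.png

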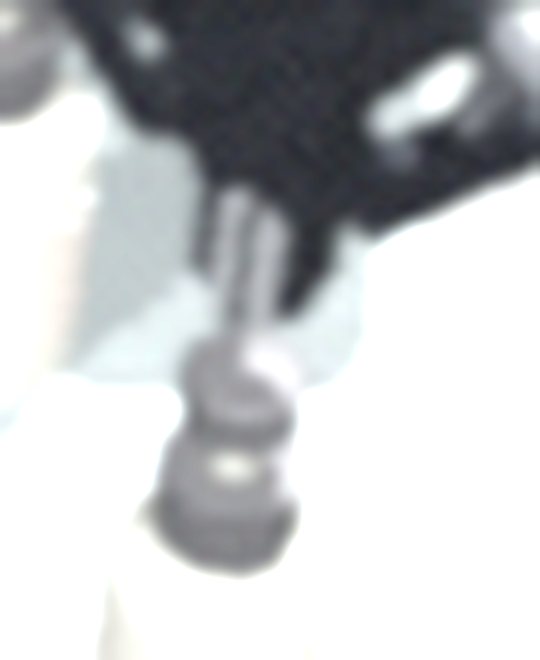

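The picture shows the closed fingers ending at the head of A (320,221), but the force is near zero. I'll go a bit lower in small steps.

Emit:
drive_tool:
  deltas:
    - {"slide":[0,0,0.03],"delta_rot":[0,0,0],"hand":0}
    - {"slide":[0,0,0],"delta_rot":[0,0,0],"hand":0}
    - {"slide":[0,0,0],"delta_rot":[0,0,0],"hand":0}
    - {"slide":[0,0,0],"delta_rot":[0,0,0],"hand":0}
    - {"slide":[0,0,0],"delta_rot":[0,0,0],"hand":0}

```text
time_s: 3.32
eef_pos: [0.6186, 0.1712, 0.1259]
eef_rot: [0.0, 0.225, 0.974, -0.0]
wrist_force: [0.1, -0.7, 0.9]
opening: 0.002
```

Emit:
drive_tool:
  deltas:
    - {"slide":[0,0,0.03],"delta_rot":[0,0,0],"hand":0}
    - {"slide":[0,0,0],"delta_rot":[0,0,0],"hand":0}
    - {"slide":[0,0,0],"delta_rot":[0,0,0],"hand":0}
    - {"slide":[0,0,0],"delta_rot":[0,0,0],"hand":0}
    - {"slide":[0,0,0],"delta_rot":[0,0,0],"hand":0}

```text
time_s: 3.95
eef_pos: [0.6186, 0.1712, 0.1244]
eef_rot: [0.0, 0.225, 0.974, 0.0]
wrist_force: [0.9, -0.8, 0.5]
opening: -0.001
```

```bash
python3 - <<'E'
from h import *
from bench import ctrl
n="scene"
c=ctrl.camera(n);np.savez(f"pics/{n}2.npz",**c)
s=c
im=cv2.resize(s["frame"][190:245,300:345,::-1],None,fx=12,fy=12,interpolation=cv2.INTER_LANCZOS4)
im=np.clip(im.astype(float)*1.8,0,255).astype(np.uint8);cv2.imwrite("pics/s2z.png",im)
s=load("scene",0)
im=cv2.resize(s["frame"][190:245,300:345,::-1],None,fx=12,fy=12,interpolation=cv2.INTER_LANCZOS4)
im=np.clip(im.astype(float)*1.,0,255).astype(np.uint8);cv2.imwrite("pics/s0z.png",im)
E
python3 go.py
```

```text
t 4.0 pos [0.6186 0.1712 0.1244] phi 153.94 tz [ 0.  0. -1.] F [-0.06  0.85 -0.11] T [-0.01 -0.04  0.03] op -0.002 q6 -1.03
```

View pics/s2z.png

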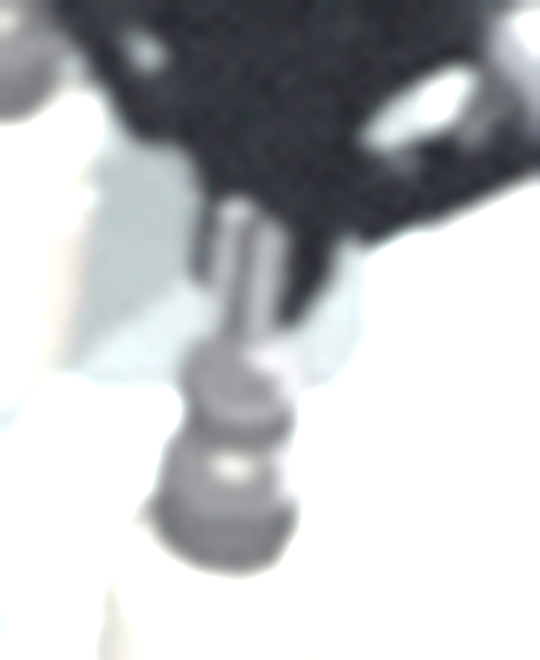

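View pics/s0z.png

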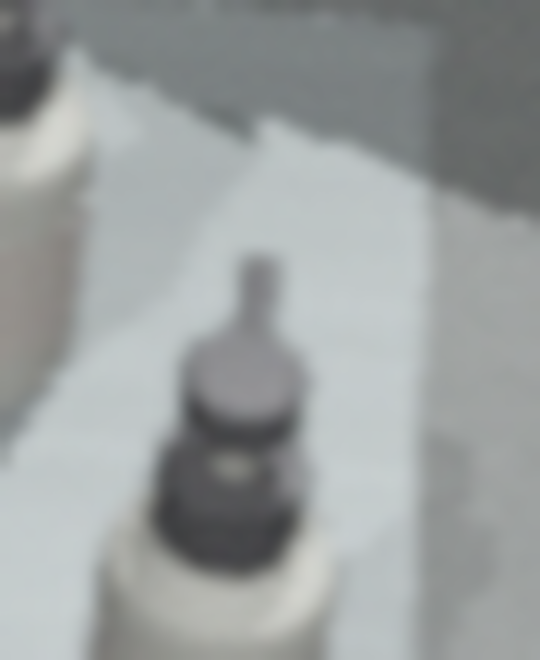

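```bash
python3 - <<'E'
from h import *
s=load("scene",0)
for z in(.198,.211,.23): 
  for k in(-.05,0,.05): print(z,k,proj(s,[.2522+.439*k,.516+.898*k,z]))
crop(s,410,50,490,130,9,"f0")
E
```

```text
0.198 -0.05 [[425.89733623 125.9912225 ]]
0.198 0 [[441.82891494 131.43185794]]
0.198 0.05 [[458.19338256 137.05561605]]
0.211 -0.05 [[427.01290263 122.45470198]]
0.211 0 [[443.07352827 127.88027257]]
0.211 0.05 [[459.57313555 133.49094157]]
0.23 -0.05 [[428.66768108 117.19821731]]
0.23 0 [[444.92009405 122.59999449]]
0.23 0.05 [[461.62057101 128.18981021]]
```

View pics/f0.png

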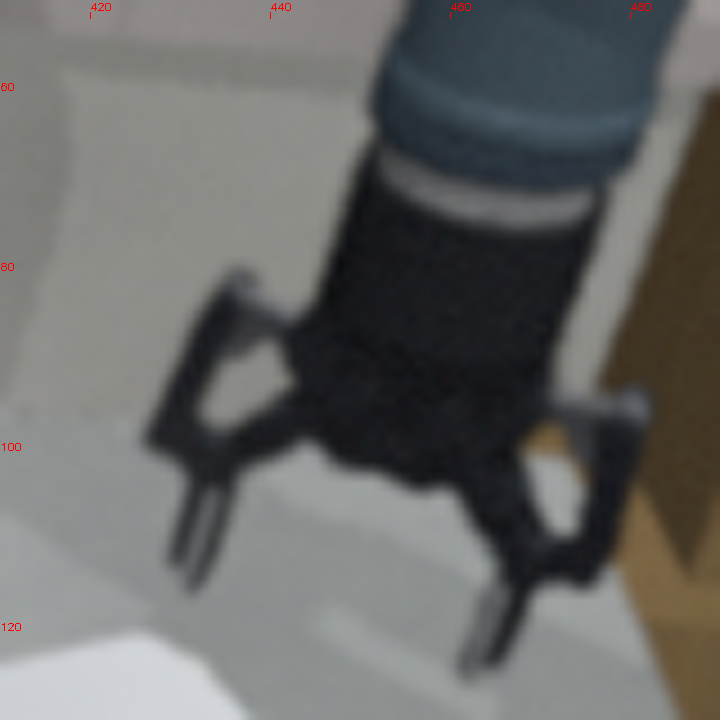

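The pictures and forces agree that the real fingertips sit about 20 mm above the reported TCP. At the start the tips at (431,116) and (462,125) also correspond to z≈.232. I'll keep descending slowly to find true contact.

Emit:
drive_tool:
  deltas:
    - {"slide":[0,0,0.03],"delta_rot":[0,0,0],"hand":0}
    - {"slide":[0,0,0.03],"delta_rot":[0,0,0],"hand":0}
    - {"slide":[0,0,0.02],"delta_rot":[0,0,0],"hand":0}
    - {"slide":[0,0,0],"delta_rot":[0,0,0],"hand":0}
    - {"slide":[0,0,0],"delta_rot":[0,0,0],"hand":0}

```text
time_s: 4.62
eef_pos: [0.6186, 0.1712, 0.1204]
eef_rot: [0.0, 0.225, 0.974, -0.0]
wrist_force: [-0.5, -0.1, -0.5]
opening: 0.005
```

Emit:
drive_tool:
  deltas:
    - {"slide":[0,0,0.04],"delta_rot":[0,0,0],"hand":0}
    - {"slide":[0,0,0.04],"delta_rot":[0,0,0],"hand":0}
    - {"slide":[0,0,0],"delta_rot":[0,0,0],"hand":0}
    - {"slide":[0,0,0],"delta_rot":[0,0,0],"hand":0}
    - {"slide":[0,0,0],"delta_rot":[0,0,0],"hand":0}

```text
time_s: 5.25
eef_pos: [0.6186, 0.1712, 0.1165]
eef_rot: [0.0, 0.225, 0.974, 0.0]
wrist_force: [0.4, -0.0, -0.1]
opening: -0.006
```

Emit:
drive_tool:
  deltas:
    - {"slide":[0,0,0.04],"delta_rot":[0,0,0],"hand":0}
    - {"slide":[0,0,0.04],"delta_rot":[0,0,0],"hand":0}
    - {"slide":[0,0,0],"delta_rot":[0,0,0],"hand":0}
    - {"slide":[0,0,0],"delta_rot":[0,0,0],"hand":0}
    - {"slide":[0,0,0],"delta_rot":[0,0,0],"hand":0}

```text
time_s: 5.88
eef_pos: [0.6186, 0.1712, 0.1125]
eef_rot: [0.0, 0.225, 0.974, 0.0]
wrist_force: [-0.8, 0.2, 0.2]
opening: -0.003
```

```bash
python3 - <<'E'
from h import *
from bench import ctrl
n="scene"
c=ctrl.camera(n);np.savez(f"pics/{n}3.npz",**c)
s=c
im=cv2.resize(s["frame"][190:245,300:345,::-1],None,fx=12,fy=12,interpolation=cv2.INTER_LANCZOS4)
im=np.clip(im.astype(float)*1.8,0,255).astype(np.uint8);cv2.imwrite("pics/s3z.png",im)
E
python3 go.py
```

```text
t 5.92 pos [0.6186 0.1712 0.1125] phi 153.94 tz [ 0. -0. -1.] F [-0.69  0.05 -1.17] T [ 0.04 -0.02  0.  ] op 0.004 q6 -1.03
```

View pics/s3z.png

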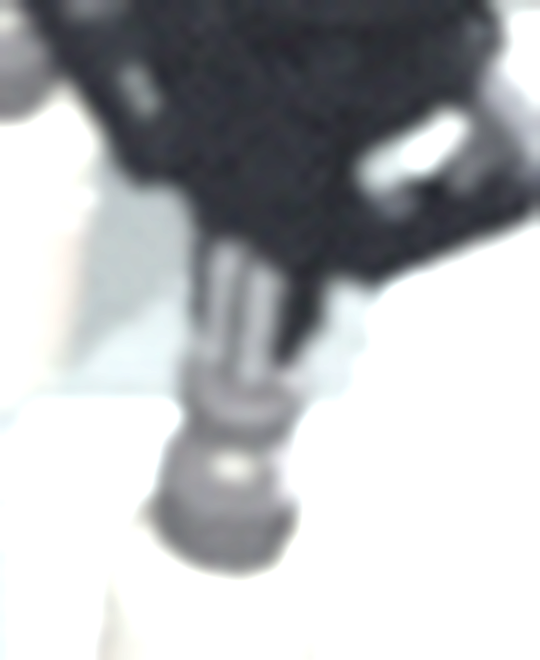

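Emit:
drive_tool:
  deltas:
    - {"slide":[0,0,0.04],"delta_rot":[0,0,0],"hand":0}
    - {"slide":[0,0,0.04],"delta_rot":[0,0,0],"hand":0}
    - {"slide":[0,0,0],"delta_rot":[0,0,0],"hand":0}
    - {"slide":[0,0,0],"delta_rot":[0,0,0],"hand":0}
    - {"slide":[0,0,0],"delta_rot":[0,0,0],"hand":0}

```text
time_s: 6.55
eef_pos: [0.6186, 0.1712, 0.1085]
eef_rot: [0.0, 0.225, 0.974, 0.0]
wrist_force: [-0.0, -0.3, -0.0]
opening: -0.005
```

Emit:
drive_tool:
  deltas:
    - {"slide":[0,0,0.04],"delta_rot":[0,0,0],"hand":0}
    - {"slide":[0,0,0.04],"delta_rot":[0,0,0],"hand":0}
    - {"slide":[0,0,0],"delta_rot":[0,0,0],"hand":0}
    - {"slide":[0,0,0],"delta_rot":[0,0,0],"hand":0}
    - {"slide":[0,0,0],"delta_rot":[0,0,0],"hand":0}

```text
time_s: 7.18
eef_pos: [0.6188, 0.1712, 0.1046]
eef_rot: [0.0, 0.225, 0.974, 0.0]
wrist_force: [0.7, -0.7, 2.6]
opening: 0.0
```

```bash
python3 - <<'E'
from h import *
from bench import ctrl
n="scene"
c=ctrl.camera(n);np.savez(f"pics/{n}4.npz",**c)
s=c
im=cv2.resize(s["frame"][190:245,300:345,::-1],None,fx=12,fy=12,interpolation=cv2.INTER_LANCZOS4)
im=np.clip(im.astype(float)*1.8,0,255).astype(np.uint8);cv2.imwrite("pics/s4z.png",im)
E
python3 go.py
```

```text
t 7.22 pos [0.6187 0.1712 0.1046] phi 153.94 tz [ 0.  0. -1.] F [0.16 0.08 1.81] T [ 0.07 -0.09 -0.05] op -0.003 q6 -1.03
```

View pics/s4z.png

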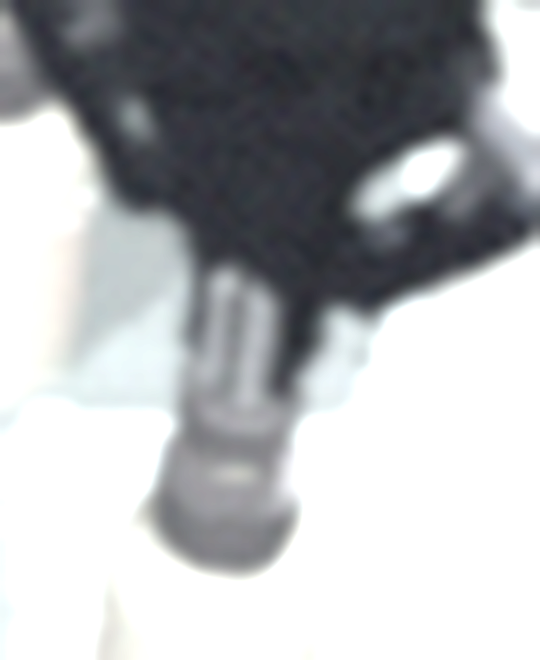

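Emit:
drive_tool:
  deltas:
    - {"slide":[0,0,0.04],"delta_rot":[0,0,0],"hand":0}
    - {"slide":[0,0,0],"delta_rot":[0,0,0],"hand":0}
    - {"slide":[0,0,0],"delta_rot":[0,0,0],"hand":0}
    - {"slide":[0,0,0],"delta_rot":[0,0,0],"hand":0}
    - {"slide":[0,0,0],"delta_rot":[0,0,0],"hand":0}

```text
time_s: 7.85
eef_pos: [0.6187, 0.1712, 0.1025]
eef_rot: [0.0, 0.225, 0.974, 0.0]
wrist_force: [1.2, 0.4, 4.0]
opening: -0.0
```

Emit:
drive_tool:
  deltas:
    - {"slide":[0,0,0.04],"delta_rot":[0,0,0],"hand":0}
    - {"slide":[0,0,0],"delta_rot":[0,0,0],"hand":0}
    - {"slide":[0,0,0],"delta_rot":[0,0,0],"hand":0}
    - {"slide":[0,0,0],"delta_rot":[0,0,0],"hand":0}
    - {"slide":[0,0,0],"delta_rot":[0,0,0],"hand":0}

```text
time_s: 8.48
eef_pos: [0.6187, 0.1712, 0.1005]
eef_rot: [0.0, 0.225, 0.974, 0.0]
wrist_force: [0.9, -0.7, 4.7]
opening: -0.001
```

Emit:
drive_tool:
  deltas:
    - {"slide":[0,0,0.04],"delta_rot":[0,0,0],"hand":0}
    - {"slide":[0,0,0],"delta_rot":[0,0,0],"hand":0}
    - {"slide":[0,0,0],"delta_rot":[0,0,0],"hand":0}
    - {"slide":[0,0,0],"delta_rot":[0,0,0],"hand":0}
    - {"slide":[0,0,0],"delta_rot":[0,0,0],"hand":0}

```text
time_s: 9.1
eef_pos: [0.6188, 0.1712, 0.0987]
eef_rot: [0.0, 0.225, 0.974, 0.0]
wrist_force: [0.1, -0.6, 6.2]
opening: 0.001
```

A: contact came at reported z≈.108, so the tips are about 32 mm above the reported TCP. The slope is about .66 N/mm, 6.2 N at 9.6 mm, so A is sound. C is next.

Emit:
drive_tool:
  deltas:
    - {"slide":[0,0,-0.8],"delta_rot":[0,0,0],"hand":0}
    - {"slide":[0.58,-0.77,0],"delta_rot":[0,0,0],"hand":0}
    - {"slide":[0.58,-0.77,0],"delta_rot":[0,0,0],"hand":0}
    - {"slide":[0.6,-0.79,0],"delta_rot":[0,0,0],"hand":0}
    - {"slide":[0,0,0.3],"delta_rot":[0,0,0],"hand":0}

```text
time_s: 9.72
eef_pos: [0.4852, 0.1045, 0.1227]
eef_rot: [-0.001, 0.226, 0.974, -0.0]
wrist_force: [0.5, -0.7, 0.1]
opening: 0.001
```

```bash
python3 go.py .4885 .105 .0975
```

```text
t 9.72 pos [0.4852 0.1045 0.1227] phi 153.88 tz [-0.002 -0.    -1.   ] F [ 0.53 -0.66  0.07] T [-0.02 -0.03 -0.01] op 0.001 q6 -1.14
total slide (units of 50mm): [-0.056  0.038  0.504]
```

Emit:
drive_tool:
  deltas:
    - {"slide":[0,0,0.2],"delta_rot":[0,0,0],"hand":0}
    - {"slide":[0,0,0.16],"delta_rot":[0,0,0],"hand":0}
    - {"slide":[0,0,0.1],"delta_rot":[0,0,0],"hand":0}
    - {"slide":[0,0,0.06],"delta_rot":[0,0,0],"hand":0}
    - {"slide":[0,0,0],"delta_rot":[0,0,0],"hand":0}

```text
time_s: 10.35
eef_pos: [0.4902, 0.1055, 0.0987]
eef_rot: [0.001, 0.225, 0.974, 0.0]
wrist_force: [-2.4, -0.4, 12.8]
opening: -0.003
```

```bash
python3 go.py .442 -.134 .0975
```

```text
t 10.35 pos [0.4902 0.1055 0.0987] phi 153.98 tz [ 0.002 -0.    -1.   ] F [-2.38 -0.38 12.85] T [-0.05  0.52  0.01] op -0.003 q6 -1.14
total slide (units of 50mm): [-1.234 -4.727  0.023]
```

C is stiff: 12.8 N at 9.6 mm. D is next.

Emit:
drive_tool:
  deltas:
    - {"slide":[0,0,-0.8],"delta_rot":[0,0,0],"hand":0}
    - {"slide":[-0.25,-0.94,0],"delta_rot":[0,0,0],"hand":0}
    - {"slide":[-0.25,-0.94,0],"delta_rot":[0,0,0],"hand":0}
    - {"slide":[-0.25,-0.94,0],"delta_rot":[0,0,0],"hand":0}
    - {"slide":[-0.25,-0.94,0],"delta_rot":[0,0,0],"hand":0}

```text
time_s: 10.98
eef_pos: [0.4509, -0.087, 0.1372]
eef_rot: [0.0, 0.225, 0.974, 0.0]
wrist_force: [1.5, 0.1, 0.4]
opening: 0.001
```

Emit:
drive_tool:
  deltas:
    - {"slide":[-0.25,-0.94,0],"delta_rot":[0,0,0],"hand":0}
    - {"slide":[0,0,0.3],"delta_rot":[0,0,0],"hand":0}
    - {"slide":[0,0,0],"delta_rot":[0,0,0],"hand":0}
    - {"slide":[0,0,0.1],"delta_rot":[0,0,0],"hand":0}
    - {"slide":[0,0,0],"delta_rot":[0,0,0],"hand":0}

```text
time_s: 11.6
eef_pos: [0.4413, -0.1322, 0.117]
eef_rot: [-0.0, 0.224, 0.974, 0.0]
wrist_force: [0.1, -0.6, 0.1]
opening: 0.005
```

```bash
python3 go.py .442 -.134 .0965
```

```text
t 11.6 pos [ 0.4413 -0.1322  0.117 ] phi 154.06 tz [-0.001  0.001 -1.   ] F [ 0.07 -0.64  0.15] T [-0.01  0.03 -0.01] op 0.005 q6 -1.67
total slide (units of 50mm): [-0.029 -0.027  0.41 ]
```

Emit:
drive_tool:
  deltas:
    - {"slide":[-0.03,-0.03,0.16],"delta_rot":[0,0,0],"hand":0}
    - {"slide":[0,0,0.12],"delta_rot":[0,0,0],"hand":0}
    - {"slide":[0,0,0.1],"delta_rot":[0,0,0],"hand":0}
    - {"slide":[0,0,0.03],"delta_rot":[0,0,0],"hand":0}
    - {"slide":[0,0,0],"delta_rot":[0,0,0],"hand":0}

```text
time_s: 12.22
eef_pos: [0.4421, -0.1355, 0.0971]
eef_rot: [0.0, 0.225, 0.974, -0.0]
wrist_force: [0.8, 0.7, 2.0]
opening: -0.005
```

```bash
python3 go.py .634 -.0915 .0965
```

```text
t 12.22 pos [ 0.4421 -0.1355  0.0971] phi 153.94 tz [ 0. -0. -1.] F [0.84 0.71 2.  ] T [ 0.12 -0.12  0.05] op -0.005 q6 -1.67
total slide (units of 50mm): [-3.061  2.476  0.012]
```

D is limp: 2.0 N at 11 mm. I'll check that B is sound.

Emit:
drive_tool:
  deltas:
    - {"slide":[0,0,-0.8],"delta_rot":[0,0,0],"hand":0}
    - {"slide":[-0.77,0.62,0],"delta_rot":[0,0,0],"hand":0}
    - {"slide":[-0.77,0.62,0],"delta_rot":[0,0,0],"hand":0}
    - {"slide":[-0.77,0.62,0],"delta_rot":[0,0,0],"hand":0}
    - {"slide":[-0.76,0.62,0],"delta_rot":[0,0,0],"hand":0}

```text
time_s: 12.85
eef_pos: [0.6355, -0.091, 0.1366]
eef_rot: [-0.0, 0.225, 0.974, -0.0]
wrist_force: [-0.4, -0.3, -0.1]
opening: -0.004
```

Emit:
drive_tool:
  deltas:
    - {"slide":[0,0,0.3],"delta_rot":[0,0,0],"hand":0}
    - {"slide":[0,0,0.3],"delta_rot":[0,0,0],"hand":0}
    - {"slide":[0,0,0.14],"delta_rot":[0,0,0],"hand":0}
    - {"slide":[0,0,0.06],"delta_rot":[0,0,0],"hand":0}
    - {"slide":[0,0,0],"delta_rot":[0,0,0],"hand":0}

```text
time_s: 13.48
eef_pos: [0.6341, -0.0917, 0.098]
eef_rot: [0.0, 0.226, 0.974, 0.0]
wrist_force: [-0.1, 1.0, 6.4]
opening: 0.0
```

```bash
python3 go.py .442 -.134 .15
```

```text
t 13.47 pos [ 0.6341 -0.0917  0.098 ] phi 153.9 tz [ 0.001 -0.    -1.   ] F [-0.06  1.04  6.37] T [0.21 0.15 0.03] op 0.0 q6 -1.44
total slide (units of 50mm): [ 3.078 -2.45  -1.043]
```

B is sound at 6.4 N. So D is limp and C is stiff. I'll lift, turn, open and move above D.

Emit:
drive_tool:
  deltas:
    - {"slide":[0,0,-1],"delta_rot":[0,0,-0.05],"hand":0}
    - {"slide":[0,0,-1],"delta_rot":[0,0,-0.05],"hand":0.9}
    - {"slide":[0,0,0],"delta_rot":[0,0,-0.05],"hand":0.9}
    - {"slide":[0,0,0],"delta_rot":[0,0,-0.05],"hand":0.9}
    - {"slide":[0,0,0],"delta_rot":[0,0,-0.05],"hand":0.9}

```text
time_s: 14.1
eef_pos: [0.6334, -0.0918, 0.1971]
eef_rot: [-0.0, -0.167, 0.986, -0.0]
wrist_force: [0.4, 0.3, -0.4]
opening: 0.847
```

Emit:
drive_tool:
  deltas:
    - {"slide":[0,0,0],"delta_rot":[0,0,-0.05],"hand":0.9}
    - {"slide":[0,0,0],"delta_rot":[0,0,-0.05],"hand":0.9}
    - {"slide":[0.9,0.41,0],"delta_rot":[0,0,0],"hand":0.9}
    - {"slide":[0.9,0.41,0],"delta_rot":[0,0,0],"hand":0.9}
    - {"slide":[0.9,0.41,0],"delta_rot":[0,0,0],"hand":0.9}

```text
time_s: 14.72
eef_pos: [0.4871, -0.1237, 0.1966]
eef_rot: [-0.0, -0.317, 0.949, 0.0]
wrist_force: [0.3, 0.4, -0.1]
opening: 0.898
```

```bash
python3 go.py .442 -.134 .12
```

```text
t 14.72 pos [ 0.4871 -0.1237  0.1966] phi -143.08 tz [-0.001 -0.    -1.   ] F [ 0.34  0.38 -0.13] T [-0.09  0.01  0.02] op 0.898 q6 -2.7
total slide (units of 50mm): [0.844 0.376 1.533]
```

Emit:
drive_tool:
  deltas:
    - {"slide":[0.84,0.38,0],"delta_rot":[0,0,0],"hand":0.9}
    - {"slide":[0,0,0.5],"delta_rot":[0,0,0],"hand":0.9}
    - {"slide":[0,0,0.5],"delta_rot":[0,0,0],"hand":0.9}
    - {"slide":[0,0,0.3],"delta_rot":[0,0,0],"hand":0.9}
    - {"slide":[0,0,0],"delta_rot":[0,0,0],"hand":0.9}

```text
time_s: 15.35
eef_pos: [0.4434, -0.133, 0.1309]
eef_rot: [-0.001, -0.317, 0.949, 0.001]
wrist_force: [-0.2, 0.2, -0.1]
opening: 0.897
```

```bash
python3 go.py .442 -.134 .049; cat > shot.py <<'E'
import sys
from h import *
from bench import ctrl
k=sys.argv[1]; x,y,z=map(float,sys.argv[2:5])
for n,f in(("scene",8),("top",8)):
    c=ctrl.camera(n);np.savez(f"pics/{n}{k}.npz",**c)
    u,v=proj(c,[x,y,z])[0].astype(int)
    b=(max(0,u-40),max(0,v-36),min(512,u+40),min(384,v+36));c["frame"]=np.clip(c["frame"]*1.4,0,255).astype(np.uint8)
    crop(c,*b,f,n+k)
E
python3 shot.py 5 .442 -.134 .12; python3 - <<'E'
from h import *
s=load("scene",5)
import numpy as np
a=np.radians(217);y=np.array([np.sin(a),-np.cos(a)])
for k in(-.045,.045):
  for z in(.14,.15,.16,.17): print(k,z,proj(s,[.442+k*y[0],-.134+k*y[1],z])[0].round(1))
E
```

```text
t 15.35 pos [ 0.4434 -0.133   0.1309] phi -143.08 tz [-0.002  0.001 -1.   ] F [-0.21  0.15 -0.11] T [-0.03  0.03 -0.02] op 0.897 q6 -2.76
total slide (units of 50mm): [ 0.032 -0.002  1.639]
-0.045 0.14 [205.8 169.7]
-0.045 0.15 [205.5 167. ]
-0.045 0.16 [205.1 164.4]
-0.045 0.17 [204.7 161.7]
0.045 0.14 [233.7 160.4]
0.045 0.15 [233.5 157.7]
0.045 0.16 [233.3 155.1]
0.045 0.17 [233.1 152.4]
```

View pics/scene5.png

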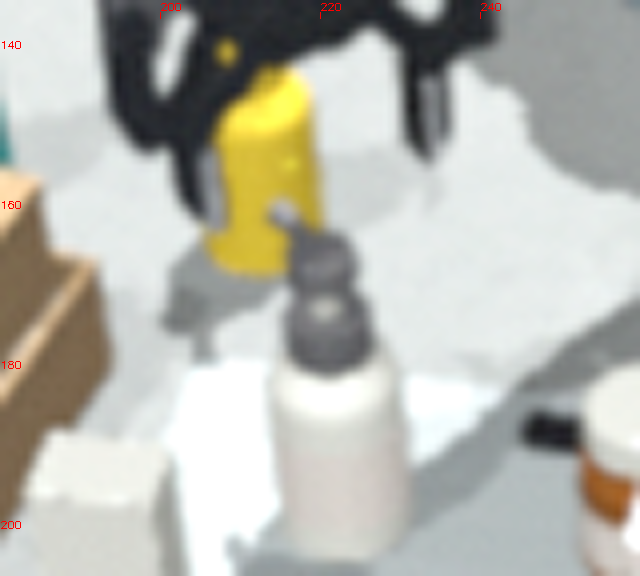

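View pics/top5.png

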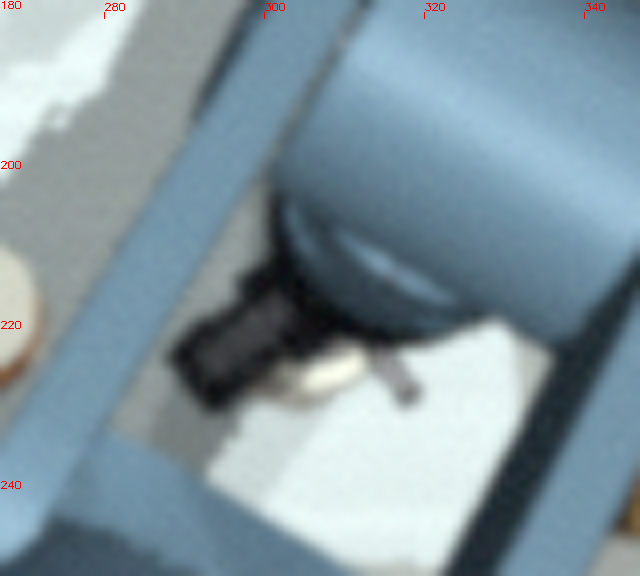

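Emit:
drive_tool:
  deltas:
    - {"slide":[0.02,0,0.4],"delta_rot":[0,0,0],"hand":0.9}
    - {"slide":[0,0,0.4],"delta_rot":[0,0,0],"hand":0.9}
    - {"slide":[0,0,0.4],"delta_rot":[0,0,0],"hand":0.9}
    - {"slide":[0,0,0.2],"delta_rot":[0,0,0],"hand":0.9}
    - {"slide":[0,0,0.1],"delta_rot":[0,0,0],"hand":0.9}

```text
time_s: 16.08
eef_pos: [0.4441, -0.1343, 0.0571]
eef_rot: [0.0, -0.317, 0.948, -0.0]
wrist_force: [0.5, -0.3, 0.3]
opening: 0.902
```

```bash
python3 go.py .442 -.134 .048;python3 shot.py 6 .442 -.134 .12
```

```text
t 16.07 pos [ 0.4441 -0.1343  0.0571] phi -143.05 tz [ 0. -0. -1.] F [ 0.48 -0.33  0.26] T [ 0.05  0.03 -0.  ] op 0.902 q6 -2.77
total slide (units of 50mm): [0.03  0.029 0.182]
```

View pics/scene6.png

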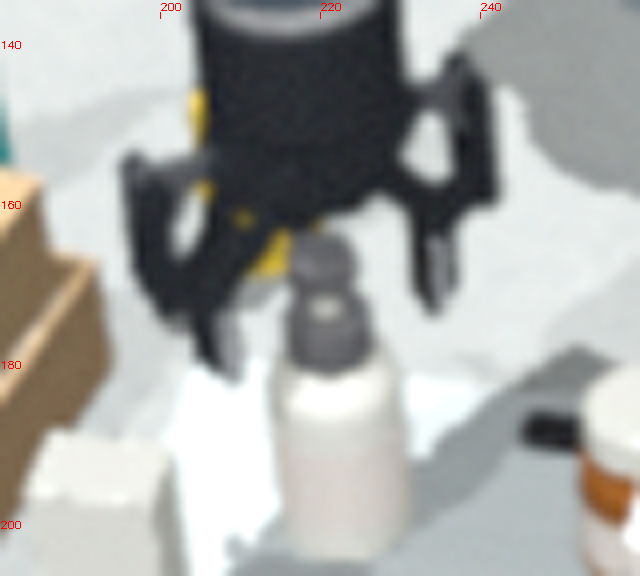

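```bash
python3 - <<'E'
from h import *
s=load("scene",6)
for z in(.08,.085,.09,.095,.1,.11,.14): print(z,proj(s,[.442,-.134,z])[0].round(1))
a=np.radians(217);y=np.array([np.sin(a),-np.cos(a)])
for k in(-.045,.045):
  for z in(.08,.09,.1,.11): print(k,z,proj(s,[.442+k*y[0],-.134+k*y[1],z])[0].round(1))
for x in(.465,.482):
  for z in(.14,.15,.16,.17): print(x,z,proj(s,[x,-.134,z])[0].round(1))
im=cv2.resize(s["frame"][140:200,190:250,::-1],None,fx=10,fy=10,interpolation=cv2.INTER_LANCZOS4)
im=np.clip(im.astype(float)*2.5,0,255).astype(np.uint8);cv2.imwrite("pics/s6z.png",im)
E
```

```text
0.08 [221.4 180.1]
0.085 [221.3 178.9]
0.09 [221.2 177.6]
0.095 [221.1 176.4]
0.1 [220.9 175.2]
0.11 [220.7 172.6]
0.14 [219.9 165. ]
-0.045 0.08 [207.8 184.8]
-0.045 0.09 [207.5 182.4]
-0.045 0.1 [207.2 179.9]
-0.045 0.11 [206.8 177.4]
0.045 0.08 [234.7 175.5]
0.045 0.09 [234.6 173. ]
0.045 0.1 [234.4 170.5]
0.045 0.11 [234.2 168. ]
0.465 0.14 [218.1 169.9]
0.465 0.15 [217.8 167.3]
0.465 0.16 [217.5 164.6]
0.465 0.17 [217.3 162. ]
0.482 0.14 [216.7 173.7]
0.482 0.15 [216.4 171.1]
0.482 0.16 [216.2 168.4]
0.482 0.17 [215.9 165.7]
```

View pics/s6z.png

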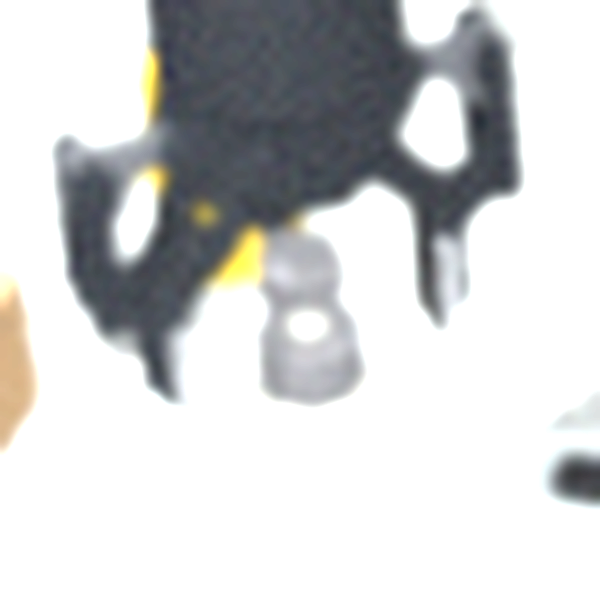

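The tips are level with the collar bottom (z≈.09), centred on it, and the gripper body is well clear of the head. I'll close here, since going lower would hit the shoulder.

Emit:
drive_tool:
  deltas:
    - {"slide":[0.02,0.01,-0.02],"delta_rot":[0,0,0],"hand":0.9}
    - {"slide":[0,0,0],"delta_rot":[0,0,0],"hand":0.6}
    - {"slide":[0,0,0],"delta_rot":[0,0,0],"hand":0.45}
    - {"slide":[0,0,0],"delta_rot":[0,0,0],"hand":0.2}
    - {"slide":[0,0,0],"delta_rot":[0,0,0],"hand":0}

```text
time_s: 16.8
eef_pos: [0.4428, -0.1343, 0.0585]
eef_rot: [0.0, -0.317, 0.948, -0.0]
wrist_force: [-1.3, 1.8, 5.7]
opening: 0.373
```

```bash
python3 go.py .442 -.134 .048;python3 shot.py 7 .442 -.134 .12
```

```text
t 16.8 pos [ 0.4428 -0.1343  0.0585] phi -143.06 tz [ 0. -0. -1.] F [-1.32  1.78  5.74] T [0.22 0.25 0.04] op 0.373 q6 -2.77
total slide (units of 50mm): [0.01  0.015 0.209]
```

View pics/scene7.png

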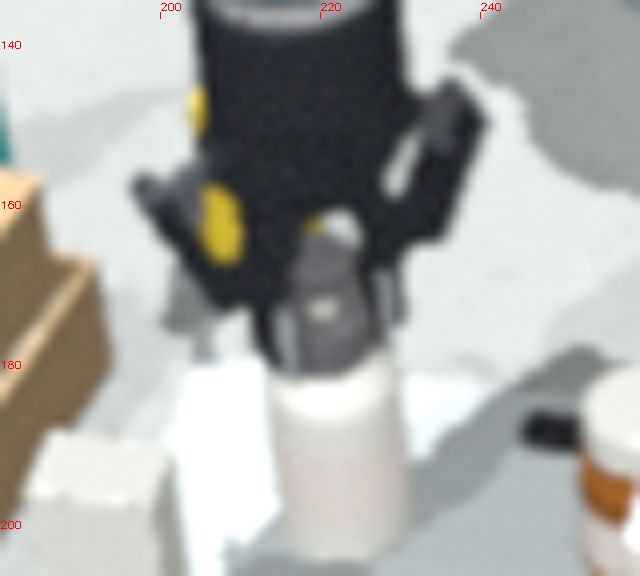

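Fingers are around the collar. I'll lift a bit and check that it holds.

Emit:
drive_tool:
  deltas:
    - {"slide":[0,0,0],"delta_rot":[0,0,0],"hand":0}
    - {"slide":[0,0,-0.1],"delta_rot":[0,0,0],"hand":0}
    - {"slide":[0,0,-0.2],"delta_rot":[0,0,0],"hand":0}
    - {"slide":[0,0,-0.3],"delta_rot":[0,0,0],"hand":0}
    - {"slide":[0,0,0],"delta_rot":[0,0,0],"hand":0}

```text
time_s: 17.52
eef_pos: [0.4439, -0.135, 0.0897]
eef_rot: [0.001, -0.317, 0.948, -0.001]
wrist_force: [0.1, 0.7, -2.4]
opening: 0.373
```

```bash
python3 go.py .442 -.134 .048;python3 shot.py 8 .442 -.134 .12
```

```text
t 17.52 pos [ 0.4439 -0.135   0.0897] phi -143.05 tz [ 0.003 -0.002 -1.   ] F [ 0.08  0.74 -2.42] T [ 0.   -0.04 -0.01] op 0.373 q6 -2.77
total slide (units of 50mm): [0.018 0.042 0.834]
```

View pics/scene8.png

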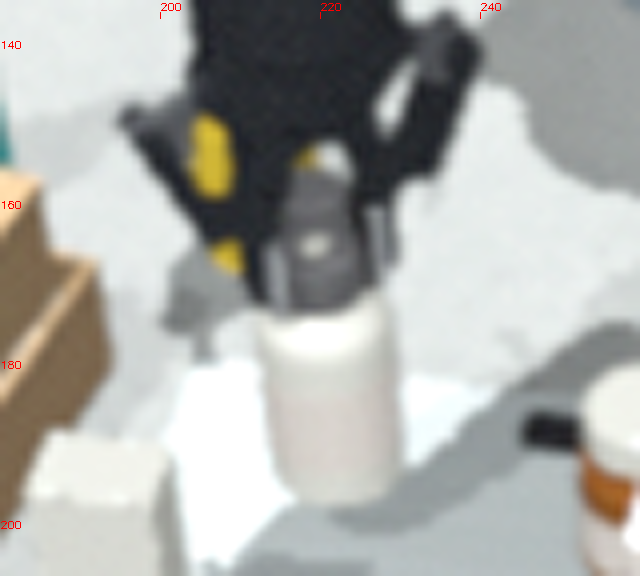

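Held upright (2.4 N, about 245 g). I'll lift to clearance and turn the jaws to lie across the carton.

Emit:
drive_tool:
  deltas:
    - {"slide":[0,0,-0.4],"delta_rot":[0,0,0.05],"hand":0}
    - {"slide":[0,0,-0.5],"delta_rot":[0,0,0.05],"hand":0}
    - {"slide":[0,0,-0.5],"delta_rot":[0,0,0.05],"hand":0}
    - {"slide":[0,0,-0.4],"delta_rot":[0,0,0.05],"hand":0}
    - {"slide":[0,0,-0.2],"delta_rot":[0,0,0.05],"hand":0}

```text
time_s: 18.25
eef_pos: [0.4427, -0.1344, 0.1886]
eef_rot: [0.0, 0.073, 0.997, -0.0]
wrist_force: [-0.7, 0.1, -3.0]
opening: 0.376
```

```bash
python3 go.py .479 -.320 .19; python3 - <<'E'
from h import *
# returns check from scene & top: overlay candidates
t=load("top");s=load("scene")
for cx,cy,a in[(.479,-.320,-8.3)]:
  R=lambda x,y,z:[cx+x*np.cos(np.radians(a))-y*np.sin(np.radians(a)),cy+x*np.sin(np.radians(a))+y*np.cos(np.radians(a)),z]
  for n,c,(x0,y0,x1,y1),f in(("t",t,(335,150,395,255),5),("s",s,(120,140,200,240),6)):
    im=cv2.resize(c["frame"][y0:y1,x0:x1,::-1],None,fx=f,fy=f,interpolation=cv2.INTER_CUBIC)
    for P in([R(-.125,-.05,.06),R(.125,-.05,.06),R(.125,.05,.06),R(-.125,.05,.06)],[R(-.04,-.048,.06),R(.04,-.048,.06),R(.04,.048,.06),R(-.04,.048,.06)]):
      q=(proj(c,P)-[x0,y0]+.5)*f;cv2.polylines(im,[q.astype(np.int32)],True,(0,255,0),1)
    cv2.imwrite(f"pics/rov_{n}.png",im)
E
```

```text
t 18.25 pos [ 0.4427 -0.1344  0.1886] phi 171.65 tz [ 0.001 -0.    -1.   ] F [-0.68  0.1  -2.97] T [0.02 0.01 0.03] op 0.376 q6 -1.98
total slide (units of 50mm): [-1.257 -3.568 -0.025]
```

View pics/rov_t.png

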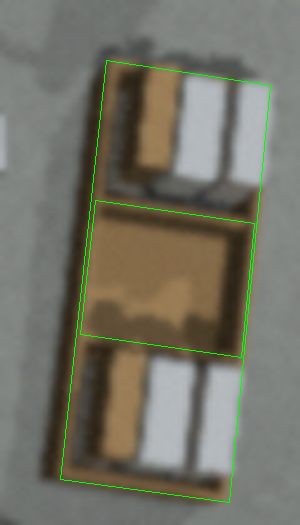

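View pics/rov_s.png

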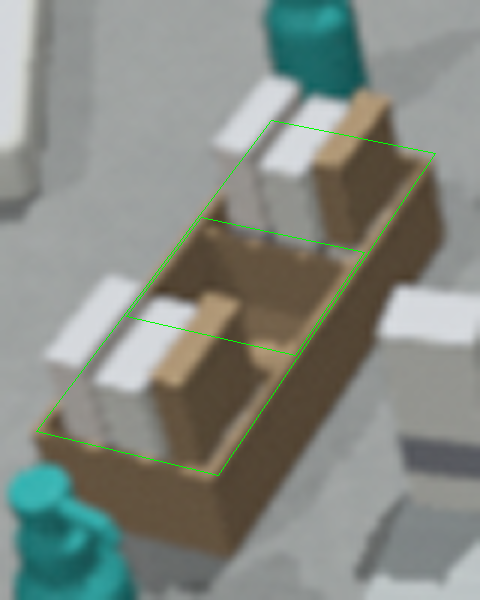

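The outline fits the carton in both views. I'll move above the middle compartment.

Emit:
drive_tool:
  deltas:
    - {"slide":[-0.31,-0.89,0],"delta_rot":[0,0,0],"hand":0}
    - {"slide":[-0.31,-0.89,0],"delta_rot":[0,0,0],"hand":0}
    - {"slide":[-0.31,-0.89,0],"delta_rot":[0,0,0],"hand":0}
    - {"slide":[-0.31,-0.89,0],"delta_rot":[0,0,0],"hand":0}
    - {"slide":[0,0,0.3],"delta_rot":[0,0,0],"hand":0}

```text
time_s: 18.88
eef_pos: [0.4795, -0.323, 0.173]
eef_rot: [0.001, 0.072, 0.997, -0.001]
wrist_force: [0.3, 0.3, -3.0]
opening: 0.376
```

Emit:
drive_tool:
  deltas:
    - {"slide":[0,0,0],"delta_rot":[0,0,0],"hand":0}
    - {"slide":[0,0,0.3],"delta_rot":[0,0,0],"hand":0}
    - {"slide":[0,0,0.3],"delta_rot":[0,0,0],"hand":0}
    - {"slide":[0,0,0],"delta_rot":[0,0,0],"hand":0}
    - {"slide":[0,0,0],"delta_rot":[0,0,0],"hand":0}

```text
time_s: 19.5
eef_pos: [0.4792, -0.319, 0.1431]
eef_rot: [0.0, 0.07, 0.998, -0.0]
wrist_force: [0.1, 0.6, -1.0]
opening: 0.378
```

```bash
python3 go.py .479 -.320 .061;python3 shot.py 9 .479 -.32 .08
```

```text
t 19.5 pos [ 0.4792 -0.319   0.1431] phi 171.96 tz [ 0. -0. -1.] F [ 0.11  0.64 -1.04] T [-0.02  0.01  0.03] op 0.378 q6 -2.22
total slide (units of 50mm): [ 1.000e-03 -1.900e-02  1.642e+00]
```

View pics/scene9.png

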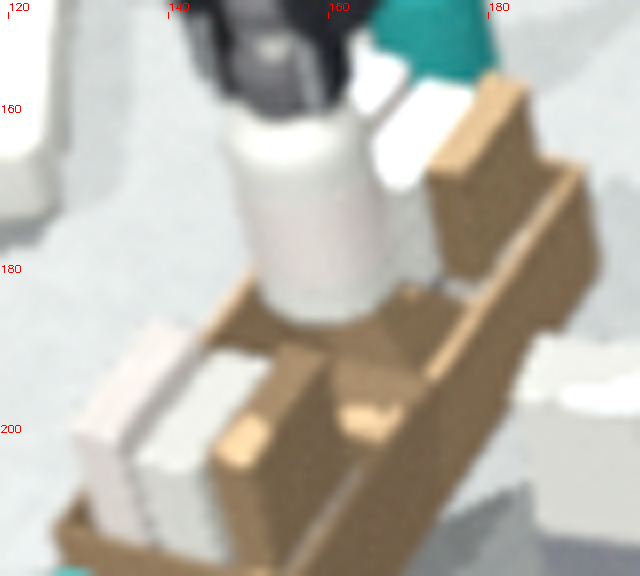

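View pics/top9.png

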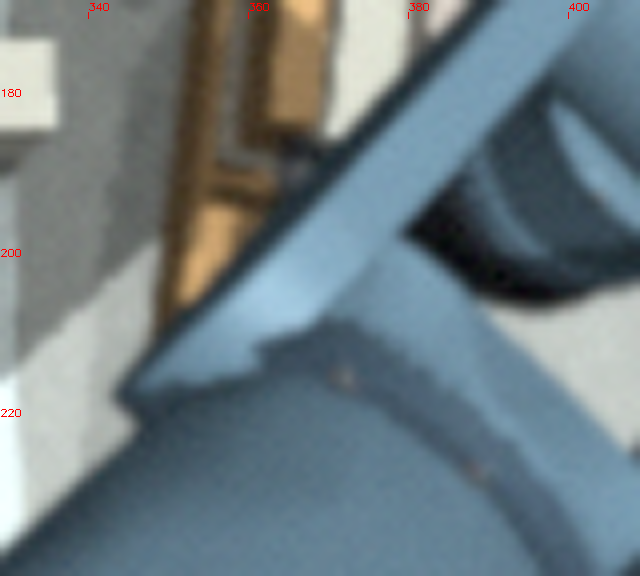

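Well placed above the empty compartment: the base is at (159,186) in the scene view, between the end cartons. Descending.

Emit:
drive_tool:
  deltas:
    - {"slide":[0,0,0.35],"delta_rot":[0,0,0],"hand":0}
    - {"slide":[0,0,0.35],"delta_rot":[0,0,0],"hand":0}
    - {"slide":[0,0,0.3],"delta_rot":[0,0,0],"hand":0}
    - {"slide":[0,0,0.2],"delta_rot":[0,0,0],"hand":0}
    - {"slide":[0,0,0.1],"delta_rot":[0,0,0],"hand":0}

```text
time_s: 20.23
eef_pos: [0.4787, -0.3189, 0.0768]
eef_rot: [-0.0, 0.07, 0.998, 0.0]
wrist_force: [-0.0, 0.3, -2.2]
opening: 0.372
```

Emit:
drive_tool:
  deltas:
    - {"slide":[0,0,0.1],"delta_rot":[0,0,0],"hand":0}
    - {"slide":[0,0,0.08],"delta_rot":[0,0,0],"hand":0}
    - {"slide":[0,0,0.04],"delta_rot":[0,0,0],"hand":0}
    - {"slide":[0,0,0],"delta_rot":[0,0,0],"hand":0}
    - {"slide":[0,0,0],"delta_rot":[0,0,0],"hand":0}

```text
time_s: 20.85
eef_pos: [0.4792, -0.3194, 0.0672]
eef_rot: [0.0, 0.07, 0.998, -0.0]
wrist_force: [-0.4, 0.4, -2.8]
opening: 0.372
```

```bash
python3 go.py .479 -.320 .061
```

```text
t 20.85 pos [ 0.4792 -0.3194  0.0672] phi 171.94 tz [ 0. -0. -1.] F [-0.4   0.39 -2.77] T [-0.01 -0.04 -0.04] op 0.372 q6 -2.22
total slide (units of 50mm): [ 0.001 -0.013  0.123]
```

Emit:
drive_tool:
  deltas:
    - {"slide":[0,0,0.03],"delta_rot":[0,0,0],"hand":0}
    - {"slide":[0,0,0.03],"delta_rot":[0,0,0],"hand":0}
    - {"slide":[0,0,0.02],"delta_rot":[0,0,0],"hand":0}
    - {"slide":[0,0,0.02],"delta_rot":[0,0,0],"hand":0}
    - {"slide":[0,0,0],"delta_rot":[0,0,0],"hand":0}

```text
time_s: 21.48
eef_pos: [0.4789, -0.3191, 0.0618]
eef_rot: [-0.0, 0.07, 0.998, 0.0]
wrist_force: [0.4, 0.7, -1.3]
opening: 0.374
```

Emit:
drive_tool:
  deltas:
    - {"slide":[0,0,0.02],"delta_rot":[0,0,0],"hand":0}
    - {"slide":[0,0,0.01],"delta_rot":[0,0,0],"hand":0}
    - {"slide":[0,0,0.01],"delta_rot":[0,0,0],"hand":0}
    - {"slide":[0,0,0],"delta_rot":[0,0,0],"hand":0}
    - {"slide":[0,0,0],"delta_rot":[0,0,0],"hand":0}

```text
time_s: 22.1
eef_pos: [0.4794, -0.3193, 0.0605]
eef_rot: [0.0, 0.07, 0.998, -0.0]
wrist_force: [0.3, 2.3, 5.7]
opening: 0.372
```

Touched down gently (force went from -1.3 to +5.7 N). Release and rise.

Emit:
drive_tool:
  deltas:
    - {"slide":[0,0,0],"delta_rot":[0,0,0],"hand":0.5}
    - {"slide":[0,0,0],"delta_rot":[0,0,0],"hand":0.8}
    - {"slide":[0,0,0],"delta_rot":[0,0,0],"hand":0.9}
    - {"slide":[0,0,-0.2],"delta_rot":[0,0,0],"hand":0.9}
    - {"slide":[0,0,-0.6],"delta_rot":[0,0,0],"hand":0.9}

```text
time_s: 22.72
eef_pos: [0.4779, -0.3182, 0.0991]
eef_rot: [-0.001, 0.07, 0.998, 0.001]
wrist_force: [-0.1, -0.1, -0.2]
opening: 0.904
```

Emit:
drive_tool:
  deltas:
    - {"slide":[0,0,-0.9],"delta_rot":[0,0,0],"hand":0.9}
    - {"slide":[0,0,-0.9],"delta_rot":[0,0,0],"hand":0.9}
    - {"slide":[0,0,0],"delta_rot":[0,0,0],"hand":0.9}
    - {"slide":[0,0,0],"delta_rot":[0,0,0],"hand":0.9}
    - {"slide":[0,0,0],"delta_rot":[0,0,0],"hand":0.9}

```text
time_s: 23.35
eef_pos: [0.4782, -0.3184, 0.1883]
eef_rot: [-0.001, 0.07, 0.998, 0.001]
wrist_force: [-0.4, -0.2, -1.0]
opening: 0.898
```

```bash
python3 go.py .4885 .105 .19;python3 shot.py 10 .479 -.32 .08
```

```text
t 23.35 pos [ 0.4782 -0.3184  0.1883] phi 171.94 tz [-0.002  0.002 -1.   ] F [-0.39 -0.16 -1.01] T [ 0.07  0.   -0.01] op 0.898 q6 -2.22
total slide (units of 50mm): [ 0.984  8.413 -0.017]
```

View pics/scene10.png

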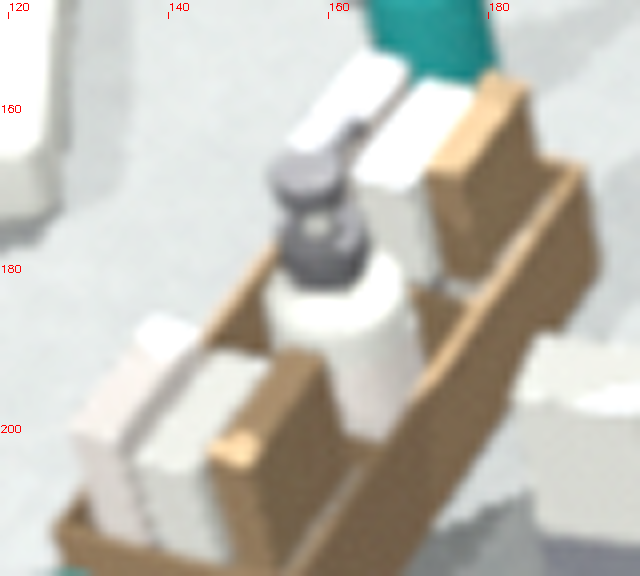

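The limp bottle stands upright in the middle compartment. Next is C. I'll turn by 55° while heading there, and check C's position in the latest picture.

```bash
python3 - <<'E'
from h import *
th=np.linspace(0,2*np.pi,60)
for n,b in(("top",(180,110,340,250)),("scene",(180,150,340,280))):
    c=load(n,10)
    x0,y0,x1,y1=b;im=cv2.resize(c["frame"][y0:y1,x0:x1,::-1],None,fx=5,fy=5,interpolation=cv2.INTER_CUBIC)
    for x,y in[(.6195,.170),(.634,-.0915),(.4885,.1053)]:
        for r,z in((.014,.14),(.027,.072),(.027,.002)):
            q=(proj(c,np.stack([x+r*np.cos(th),y+r*np.sin(th),0*th+z],1))-[x0,y0]+.5)*5
            cv2.polylines(im,[q.astype(np.int32)],True,(0,0,255),1)
    cv2.imwrite(f"pics/ov2_{n}.png",im)
t=load("top",0);s=load("scene",0)
a=np.radians(-12.2)
for cx,cy in[(.533,.333)]:
  R=lambda x,y,z:[cx+x*np.cos(a)-y*np.sin(a),cy+x*np.sin(a)+y*np.cos(a),z]
  for n,c,(x0,y0,x1,y1),f in(("t",t,(110,130,190,245),5),("s",s,(335,185,415,285),6)):
    im=cv2.resize(c["frame"][y0:y1,x0:x1,::-1],None,fx=f,fy=f,interpolation=cv2.INTER_CUBIC)
    for P in([R(sx*.125,sy*.0575,.025) for sx,sy in((-1,-1),(1,-1),(1,1),(-1,1))],[R(sx*.122,sy*.0545,.003) for sx,sy in((-1,-1),(1,-1),(1,1),(-1,1))],np.stack([.533+.024*np.cos(th),.322+.024*np.sin(th),0*th+.045],1)):
      q=(proj(c,P)-[x0,y0]+.5)*f;cv2.polylines(im,[q.astype(np.int32)],True,(0,0,255),1)
    cv2.imwrite(f"pics/tov_{n}.png",im)
E
```

```text
(no output)
```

View pics/ov2_scene.png

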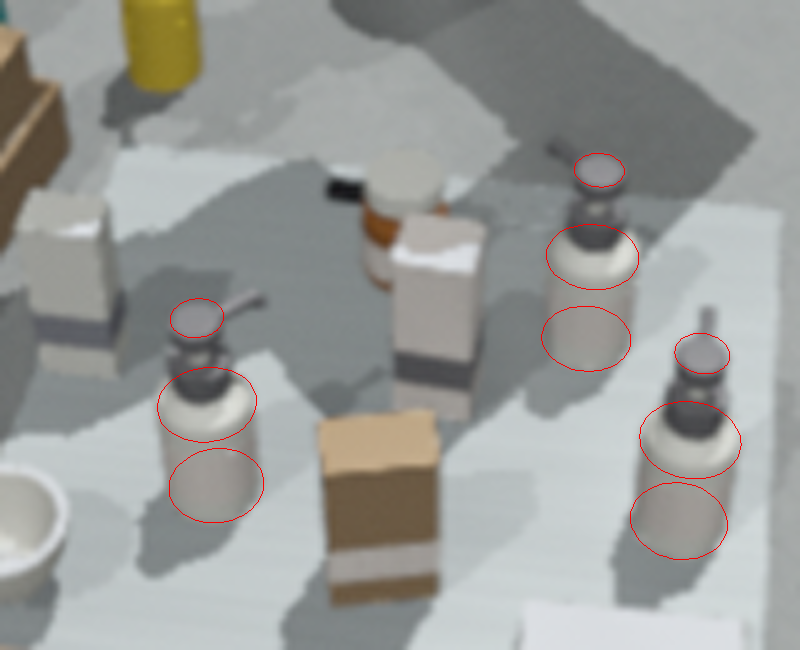

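View pics/ov2_top.png

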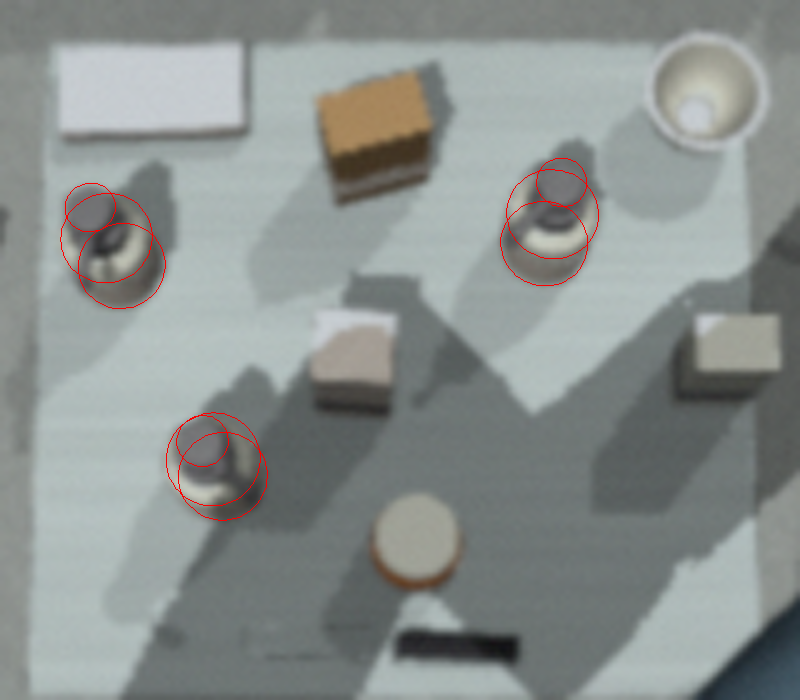

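View pics/tov_t.png

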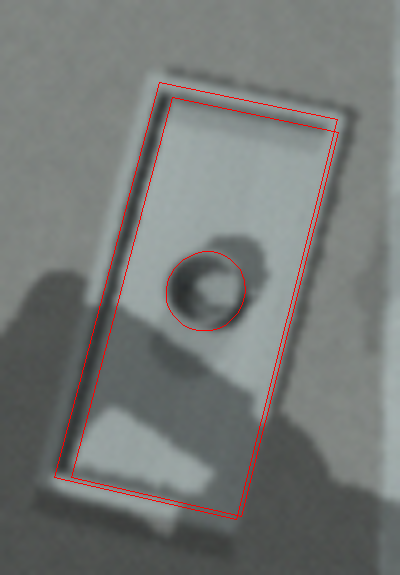

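View pics/tov_s.png

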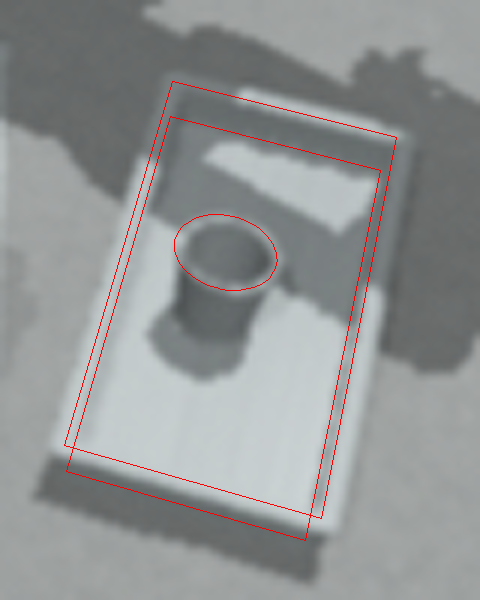

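C has not moved and everything else is in place. The tray outline fits, and the gallipot is at about (.533,.322). Next I'll translate to C.

Emit:
drive_tool:
  deltas:
    - {"slide":[0.11,0.93,0],"delta_rot":[0,0,0],"hand":0.8}
    - {"slide":[0.11,0.93,0],"delta_rot":[0,0,0],"hand":0.8}
    - {"slide":[0.11,0.93,0],"delta_rot":[0,0,0],"hand":0.8}
    - {"slide":[0.11,0.93,0],"delta_rot":[0,0,0],"hand":0.8}
    - {"slide":[0.11,0.93,0],"delta_rot":[0,0,0],"hand":0.8}

```text
time_s: 24.08
eef_pos: [0.4838, -0.0835, 0.1892]
eef_rot: [-0.001, 0.07, 0.998, 0.0]
wrist_force: [0.8, 0.2, 0.6]
opening: 0.8
```

Emit:
drive_tool:
  deltas:
    - {"slide":[0.11,0.93,0],"delta_rot":[0,0,0],"hand":0.8}
    - {"slide":[0.11,0.93,0],"delta_rot":[0,0,0],"hand":0.8}
    - {"slide":[0.11,0.93,0],"delta_rot":[0,0,0],"hand":0.8}
    - {"slide":[0.11,0.95,0],"delta_rot":[0,0,0],"hand":0.8}
    - {"slide":[0,0,0],"delta_rot":[0,0,-0.05],"hand":0.8}

```text
time_s: 24.7
eef_pos: [0.4879, 0.1062, 0.1891]
eef_rot: [-0.001, -0.012, 1.0, 0.0]
wrist_force: [-0.2, -0.4, -0.4]
opening: 0.8
```

Emit:
drive_tool:
  deltas:
    - {"slide":[0,0,0],"delta_rot":[0,0,-0.05],"hand":0.8}
    - {"slide":[0,0,0],"delta_rot":[0,0,-0.05],"hand":0.8}
    - {"slide":[0,0,0],"delta_rot":[0,0,-0.05],"hand":0.8}
    - {"slide":[0,0,0],"delta_rot":[0,0,-0.05],"hand":0.8}
    - {"slide":[0,0,0],"delta_rot":[0,0,-0.05],"hand":0.8}

```text
time_s: 25.32
eef_pos: [0.4883, 0.1031, 0.189]
eef_rot: [-0.001, -0.393, 0.92, 0.0]
wrist_force: [0.1, -0.1, 0.7]
opening: 0.802
```

```bash
python3 go.py .4885 .105 .059
```

```text
t 25.32 pos [0.4883 0.1031 0.189 ] phi -133.76 tz [-0.002  0.    -1.   ] F [ 0.06 -0.12  0.72] T [ 0.01 -0.02 -0.  ] op 0.802 q6 -2.41
total slide (units of 50mm): [-0.033  0.02   2.601]
```

Emit:
drive_tool:
  deltas:
    - {"slide":[-0.03,0.02,0.5],"delta_rot":[0,0,0],"hand":0.68}
    - {"slide":[0,0,0.5],"delta_rot":[0,0,0],"hand":0.68}
    - {"slide":[0,0,0.5],"delta_rot":[0,0,0],"hand":0.68}
    - {"slide":[0,0,0.3],"delta_rot":[0,0,0],"hand":0.68}
    - {"slide":[0,0,0],"delta_rot":[0,0,0],"hand":0.68}

```text
time_s: 25.95
eef_pos: [0.488, 0.1049, 0.0986]
eef_rot: [-0.001, -0.39, 0.921, 0.001]
wrist_force: [-0.6, -0.1, -0.6]
opening: 0.68
```

Emit:
drive_tool:
  deltas:
    - {"slide":[0,0,0.3],"delta_rot":[0,0,0],"hand":0.68}
    - {"slide":[0,0,0.3],"delta_rot":[0,0,0],"hand":0.68}
    - {"slide":[0,0,0.16],"delta_rot":[0,0,0],"hand":0.68}
    - {"slide":[0,0,0],"delta_rot":[0,0,0],"hand":0.68}
    - {"slide":[0,0,0],"delta_rot":[0,0,0],"hand":0.68}

```text
time_s: 26.58
eef_pos: [0.4894, 0.1049, 0.0622]
eef_rot: [0.0, -0.39, 0.921, -0.0]
wrist_force: [-0.4, -1.2, 0.6]
opening: 0.681
```

```bash
python3 go.py .4885 .105 .059;python3 shot.py 11 .4885 .105 .12
```

```text
t 26.57 pos [0.4894 0.1049 0.0622] phi -134.06 tz [ 0.001  0.    -1.   ] F [-0.45 -1.2   0.63] T [ 0.04 -0.02  0.  ] op 0.681 q6 -2.4
total slide (units of 50mm): [0.011 0.015 0.063]
```

View pics/scene11.png

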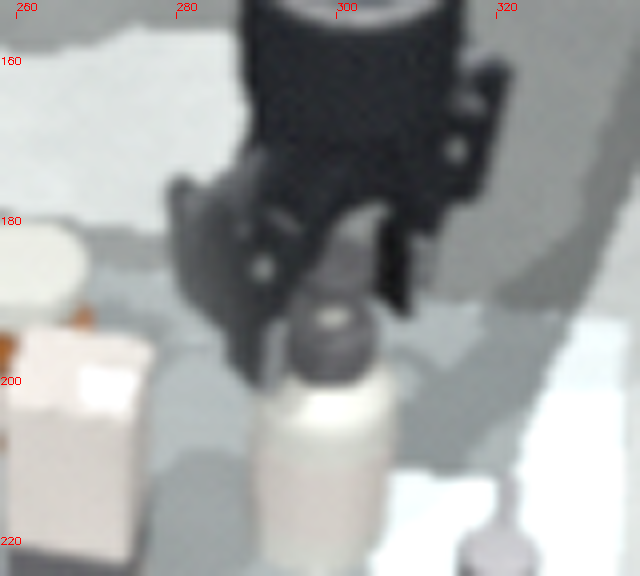

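Fingers are either side of C's collar, well centred. Close.

Emit:
drive_tool:
  deltas:
    - {"slide":[0,0,0.03],"delta_rot":[0,0,0],"hand":0.6}
    - {"slide":[0,0,0],"delta_rot":[0,0,0],"hand":0.45}
    - {"slide":[0,0,0],"delta_rot":[0,0,0],"hand":0.2}
    - {"slide":[0,0,0],"delta_rot":[0,0,0],"hand":0}
    - {"slide":[0,0,0],"delta_rot":[0,0,0],"hand":0}

```text
time_s: 27.3
eef_pos: [0.4892, 0.1051, 0.0607]
eef_rot: [0.0, -0.39, 0.921, 0.0]
wrist_force: [-2.6, 1.7, 5.5]
opening: 0.374
```

Emit:
drive_tool:
  deltas:
    - {"slide":[0,0,0],"delta_rot":[0,0,0],"hand":0}
    - {"slide":[0,0,-0.1],"delta_rot":[0,0,0],"hand":0}
    - {"slide":[0,0,-0.2],"delta_rot":[0,0,0],"hand":0}
    - {"slide":[0,0,-0.3],"delta_rot":[0,0,0],"hand":0}
    - {"slide":[0,0,0],"delta_rot":[0,0,0],"hand":0}

```text
time_s: 27.92
eef_pos: [0.4907, 0.1048, 0.0923]
eef_rot: [0.002, -0.39, 0.921, -0.001]
wrist_force: [0.2, 0.4, -2.2]
opening: 0.376
```

```bash
python3 go.py .4626 .348 .19;python3 shot.py 12 .4885 .105 .12
```

```text
t 27.93 pos [0.4907 0.1048 0.0923] phi -134.06 tz [ 0.004 -0.    -1.   ] F [ 0.2   0.41 -2.2 ] T [-0.02  0.   -0.02] op 0.376 q6 -2.4
total slide (units of 50mm): [-3.11   3.78  -1.957]
```

View pics/scene12.png

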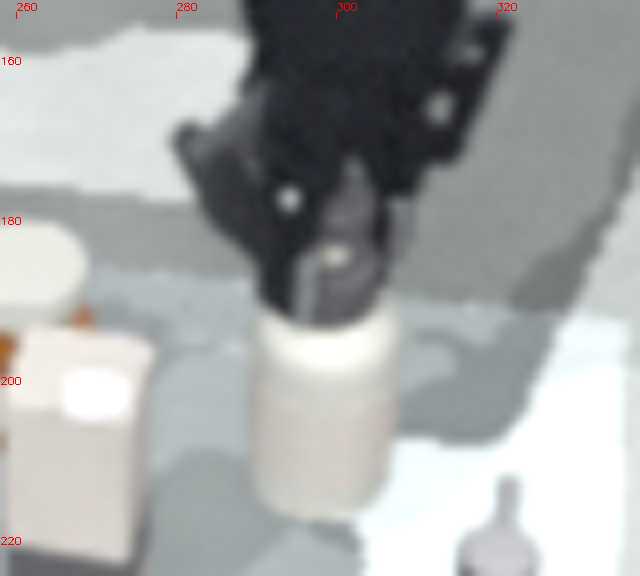

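Lifted cleanly. Up a little more and across to the robot-side part of the tray.

Emit:
drive_tool:
  deltas:
    - {"slide":[0,0,-0.5],"delta_rot":[0,0,0],"hand":0}
    - {"slide":[0,0,-0.7],"delta_rot":[0,0,0],"hand":0}
    - {"slide":[-0.62,0.75,0],"delta_rot":[0,0,0],"hand":0}
    - {"slide":[-0.62,0.75,0],"delta_rot":[0,0,0],"hand":0}
    - {"slide":[-0.62,0.75,0],"delta_rot":[0,0,0],"hand":0}

```text
time_s: 28.65
eef_pos: [0.4725, 0.2511, 0.1501]
eef_rot: [-0.0, -0.39, 0.921, 0.0]
wrist_force: [0.1, 0.4, -1.7]
opening: 0.372
```

Emit:
drive_tool:
  deltas:
    - {"slide":[-0.62,0.75,0],"delta_rot":[0,0,0],"hand":0}
    - {"slide":[-0.62,0.75,0],"delta_rot":[0,0,0],"hand":0}
    - {"slide":[0,0,0.4],"delta_rot":[0,0,0],"hand":0}
    - {"slide":[0,0,0.2],"delta_rot":[0,0,0],"hand":0}
    - {"slide":[0,0,0],"delta_rot":[0,0,0],"hand":0}

```text
time_s: 29.28
eef_pos: [0.4612, 0.3457, 0.119]
eef_rot: [-0.002, -0.39, 0.921, -0.0]
wrist_force: [-0.8, 0.7, -2.4]
opening: 0.373
```

```bash
python3 go.py .4626 .348 .0617;python3 shot.py 13 .4626 .348 .05
```

```text
t 29.27 pos [0.4612 0.3457 0.119 ] phi -134.09 tz [-0.003 -0.001 -1.   ] F [-0.84  0.71 -2.43] T [-0.02 -0.    0.02] op 0.373 q6 -1.93
total slide (units of 50mm): [-0.055  0.011  1.145]
```

View pics/scene13.png

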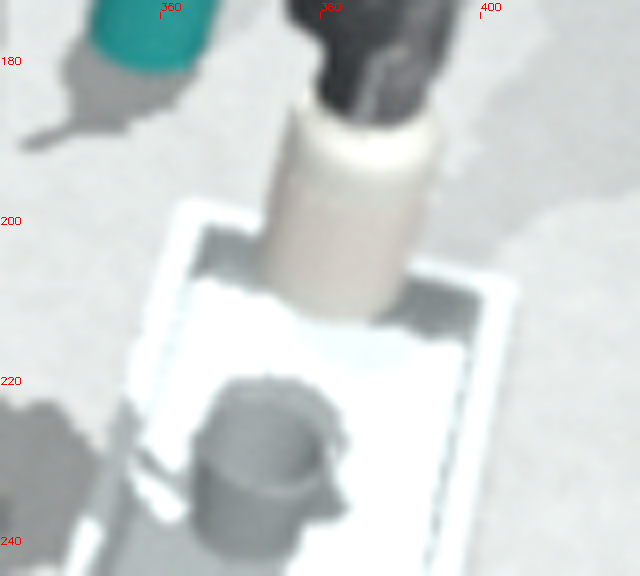

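View pics/top13.png

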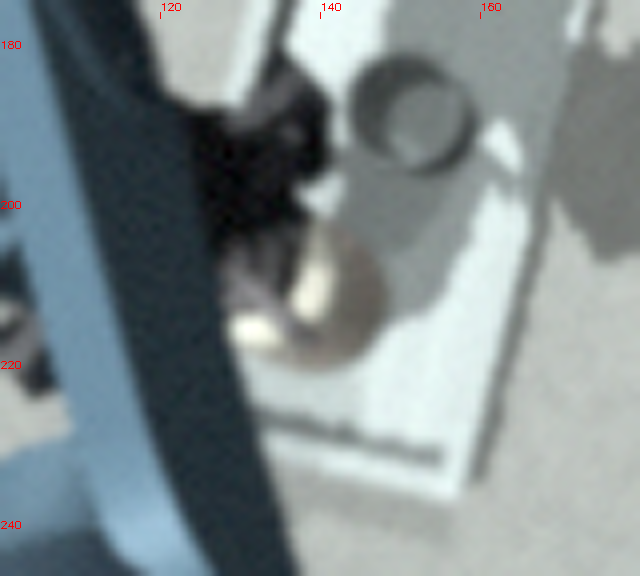

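The bottle hangs over clear tray floor, away from the gallipot (rim at (373,227) in the scene view). Lowering.

Emit:
drive_tool:
  deltas:
    - {"slide":[-0.02,0,0.35],"delta_rot":[0,0,0],"hand":0}
    - {"slide":[0,0,0.3],"delta_rot":[0,0,0],"hand":0}
    - {"slide":[0,0,0.2],"delta_rot":[0,0,0],"hand":0}
    - {"slide":[0,0,0.1],"delta_rot":[0,0,0],"hand":0}
    - {"slide":[0,0,0.05],"delta_rot":[0,0,0],"hand":0}

```text
time_s: 30.0
eef_pos: [0.4628, 0.3473, 0.07]
eef_rot: [-0.0, -0.39, 0.921, -0.0]
wrist_force: [0.5, 0.2, -1.3]
opening: 0.374
```

Emit:
drive_tool:
  deltas:
    - {"slide":[0,0,0.02],"delta_rot":[0,0,0],"hand":0}
    - {"slide":[0,0,0.02],"delta_rot":[0,0,0],"hand":0}
    - {"slide":[0,0,0],"delta_rot":[0,0,0],"hand":0}
    - {"slide":[0,0,0],"delta_rot":[0,0,0],"hand":0}
    - {"slide":[0,0,0],"delta_rot":[0,0,0],"hand":0}

```text
time_s: 30.62
eef_pos: [0.4629, 0.3474, 0.0685]
eef_rot: [0.0, -0.39, 0.921, -0.0]
wrist_force: [0.3, 0.3, -1.5]
opening: 0.371
```

```bash
python3 go.py .4626 .348 .0617
```

```text
t 30.62 pos [0.4629 0.3474 0.0685] phi -134.06 tz [ 0.  0. -1.] F [ 0.35  0.31 -1.46] T [-0.05  0.02 -0.01] op 0.371 q6 -1.93
total slide (units of 50mm): [-0.004  0.013  0.136]
```

Emit:
drive_tool:
  deltas:
    - {"slide":[0,0,0.04],"delta_rot":[0,0,0],"hand":0}
    - {"slide":[0,0,0.03],"delta_rot":[0,0,0],"hand":0}
    - {"slide":[0,0,0.02],"delta_rot":[0,0,0],"hand":0}
    - {"slide":[0,0,0.02],"delta_rot":[0,0,0],"hand":0}
    - {"slide":[0,0,0],"delta_rot":[0,0,0],"hand":0}

```text
time_s: 31.25
eef_pos: [0.4628, 0.3473, 0.0628]
eef_rot: [-0.0, -0.39, 0.921, -0.0]
wrist_force: [0.7, -0.1, -2.3]
opening: 0.368
```

Emit:
drive_tool:
  deltas:
    - {"slide":[0,0,0.02],"delta_rot":[0,0,0],"hand":0}
    - {"slide":[0,0,0.01],"delta_rot":[0,0,0],"hand":0}
    - {"slide":[0,0,0.01],"delta_rot":[0,0,0],"hand":0}
    - {"slide":[0,0,0],"delta_rot":[0,0,0],"hand":0}
    - {"slide":[0,0,0],"delta_rot":[0,0,0],"hand":0}

```text
time_s: 31.88
eef_pos: [0.4633, 0.3478, 0.0618]
eef_rot: [0.001, -0.39, 0.921, 0.0]
wrist_force: [-1.5, -0.3, 6.2]
opening: 0.374
```

Touchdown. Release and rise.

Emit:
drive_tool:
  deltas:
    - {"slide":[0,0,0],"delta_rot":[0,0,0],"hand":0.5}
    - {"slide":[0,0,0],"delta_rot":[0,0,0],"hand":0.8}
    - {"slide":[0,0,0],"delta_rot":[0,0,0],"hand":0.9}
    - {"slide":[0,0,-0.2],"delta_rot":[0,0,0],"hand":0.9}
    - {"slide":[0,0,-0.6],"delta_rot":[0,0,0],"hand":0.9}

```text
time_s: 32.5
eef_pos: [0.4616, 0.3467, 0.1001]
eef_rot: [-0.002, -0.39, 0.921, -0.0]
wrist_force: [0.9, 0.6, 0.0]
opening: 0.898
```

Emit:
drive_tool:
  deltas:
    - {"slide":[0,0,-0.9],"delta_rot":[0,0,0],"hand":0.9}
    - {"slide":[0,0,-0.9],"delta_rot":[0,0,0],"hand":0.9}
    - {"slide":[0,0,-0.9],"delta_rot":[0,0,0],"hand":0.9}
    - {"slide":[0,0,0],"delta_rot":[0,0,0],"hand":0.9}
    - {"slide":[0,0,0],"delta_rot":[0,0,0],"hand":0.9}

```text
time_s: 33.12
eef_pos: [0.4627, 0.3473, 0.236]
eef_rot: [0.0, -0.39, 0.921, -0.0]
wrist_force: [-0.5, 0.9, -0.2]
opening: 0.901
```

```bash
python3 go.py;python3 shot.py 14 .4626 .348 .05; python3 - <<'E'
import cv2,numpy as np
for n in("scene","top"):
    cv2.imwrite(f"pics/{n}14f.png",cv2.resize(np.load(f"pics/{n}14.npz")["frame"][...,::-1],(800,600),interpolation=cv2.INTER_CUBIC))
E
```

```text
t 33.12 pos [0.4627 0.3473 0.236 ] phi -134.06 tz [ 0.  0. -1.] F [-0.51  0.93 -0.21] T [ 0.02 -0.03 -0.02] op 0.901 q6 -1.93
```

View pics/scene14f.png

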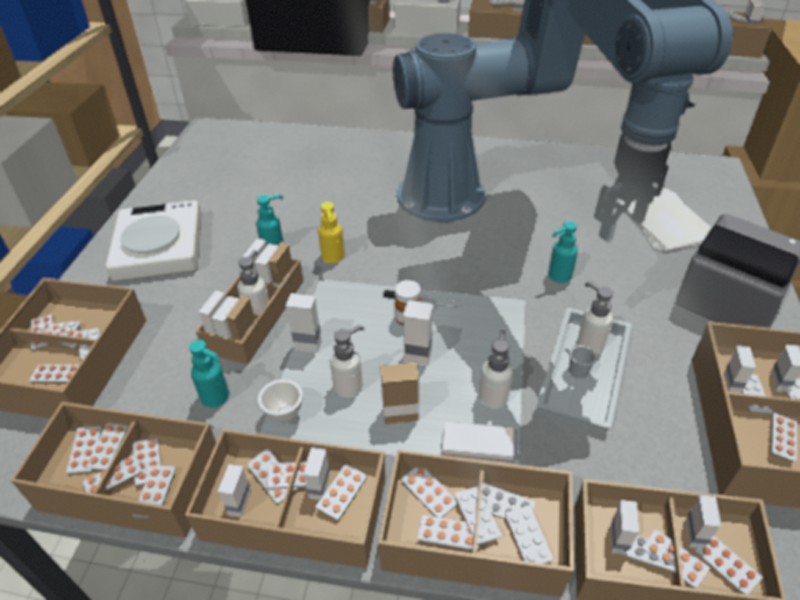

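View pics/top14f.png

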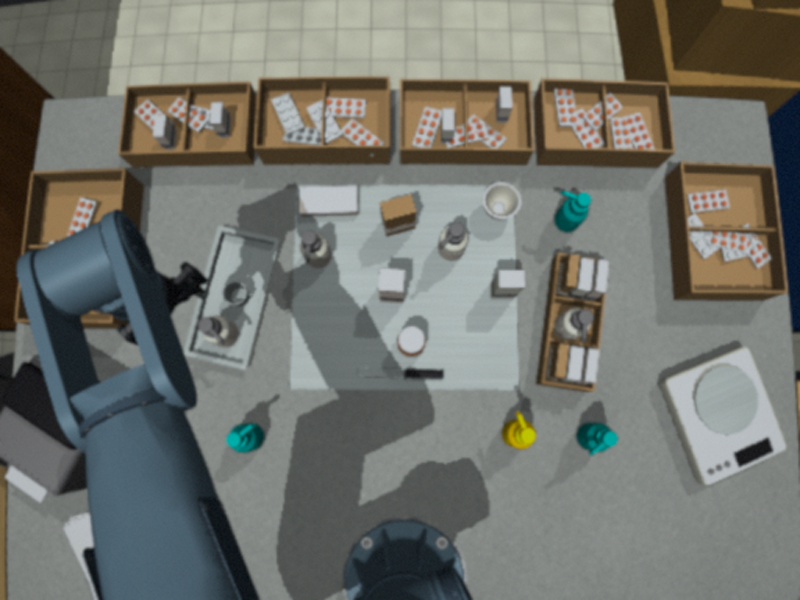

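View pics/scene14.png

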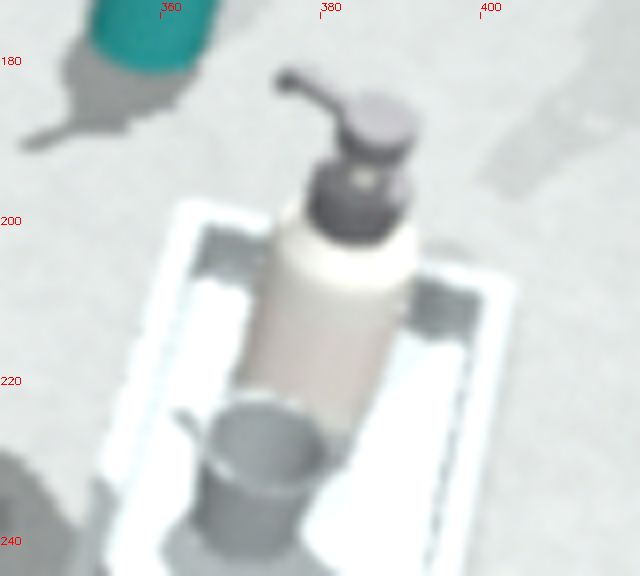

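Both bottles stand upright in their places: limp at (252,288) and stiff at (597,320) in the scene view. The gallipot, the sound bottles and the rest are unmoved, and the gripper is clear. Handing in.

```bash
python3 - <<'E'
from bench import ctrl
print(ctrl.hand_in())
E
```

```text
the job is handed in; nothing more can be done
None
```

The job is handed in, at about 33 s of the 72 s allowed. The limp bottle stands upright in the middle compartment of the returns carton, and the stiff one stands upright on the rinse tray floor, on the robot side of the gallipot.

- **Springs:** I pressed all four heads.

| Bottle (x, y) | Force | Pressed | Finding |
|---|---|---|---|
| (.62, .17) | 6.2 N | 9.6 mm | sound |
| (.49, .105) | 12.8 N | 9.6 mm | stiff |
| (.44, -.134) | 2.0 N | 11 mm | limp |
| (.634, -.09) | 6.4 N | 10 mm | sound |

- **Placing:** The limp bottle went first, then the stiff one. Touchdown forces were about 6 N each.
- **Last pictures:** Both bottles look upright, nothing has tipped over, and the sound bottles, gallipot, cartons and jar look unmoved. The gripper was open and clear of everything.
- **Disagreement:** The reported TCP lay about 32 mm below the real fingertips, as both the pictures and the first pump contact showed. I set heights by contact and by picture instead.
- **Uncertain:** The gallipot sat almost at the middle of the tray (offset about 2 mm), so which side is roomier is within measurement error. There was ample space on the side I used.

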